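Wind down the pickle press with its removable crank

TASK

Tighten the pickle press on the grey step: take the red-knobbed crank from the cork mat, fit it fully down on the press's square shaft, and wind it clockwise (seen from above) until the top of the yellow gauge pin in the lid is flush with the rim of its black collar. Then lift the crank off and set it back upright near the middle of the cork mat, without dropping it. Leave everything else on the step where it stands.

Things in the scene. Friction and masses are not known exactly. Their poses are not given: they have to be found in the camera images.
- press: Pickle press, fixed to the step: white square tub 180 x 180 mm with a green lid 190 x 190 mm. Origin at the centre of its underside, on the step's top, which is 60 mm above the work surface. z up; x and y along the tub's sides. The lid's top is 105 mm above the origin. The shaft stands on its centre.
- shaft_shoulder (a point): Centre of the top of the round steel shoulder (46 mm across, 18 mm tall) on the press's shaft, 125 mm above the press's origin. Above it stands the square shaft: 16 x 16 mm, 28 mm tall, upright. The crank is fully on when its flange rests on this shoulder. The frame turns with the shaft: z up, x and y square to the shaft's flats.
- shaft (a joint): Turn of the shaft, rad, growing clockwise seen from above; free from 0 to 13, starts between 1.8 and 5. It stays where it is left: turning takes about 0.15 N m. Each full turn clockwise lowers the yellow pin 20 mm. The pin is flush at 9.42.
- pin_top (a point): Centre of the top of the yellow gauge pin (16 mm diameter), which stands up from the lid near one corner, 67 mm in x and 60 mm in y from the shaft's axis in the press's frame. It is 14 to 25 mm above its collar's rim at the start and goes down as the shaft is wound clockwise.
- pin_rim (a point): Centre of the upper rim of the pin's black collar (30 mm outside diameter, 6 mm above the lid's top; fixed on the lid). z up.
- crank: Loose steel crank, 0.39 kg, standing on the cork mat. Origin at the centre of its flange's underside; z up, x along the arm to the knob. Flange 46 x 46 x 8 mm; on it a hub 32 x 32 mm up to 46 mm above the origin, to be gripped on its two y faces. Arm 18 mm wide, 26 to 36 mm above the origin. On the shaft, the arm clears the highest pin by about 15 mm.
- crank_socket (a point): Centre of the mouth of the crank's square socket, which opens downwards in the flange's underside (same point and axes as the crank's origin). 18.5 mm wide, 33 mm deep, 3 mm chamfer at the mouth, sides along the crank's x and y: it goes onto the shaft in four ways, a quarter turn apart.
- knob_mid (a point): Middle of the crank's red knob, 80 mm along x from the crank's origin and 62 mm above its underside. The knob is upright, 24 mm diameter, from 40 to 82 mm above the crank's underside, and spins freely on its own axis.
- mat: Round cork mat, 150 mm diameter, 5 mm thick, fixed on the step. Origin at the centre of its underside, 60 mm above the work surface.
- masher: Bystander: wooden masher lying along y behind the mat (farther from the robot), 180 mm long, head 50 mm diameter. Origin under its middle.
- spoon: Bystander: wooden spoon, 190 mm long, lying along y in front of the mat (nearer the robot). Origin under its middle.
- bowl: Bystander: stainless steel bowl, 140 mm across, 55 mm tall, at the back of the step. Origin at the centre of its underside.
- jar: Bystander: clear glass jar with a spring clip over its lid, 90 mm diameter, 142 mm tall, at the left side of the step. Origin at the centre of its underside.
- mug: Bystander: blue cup, 72 mm across, 75 mm tall, at the right side of the step. Origin at the centre of its underside.

How it is judged:
By the outcome, as a careful person would: the job done as asked, in the order asked, and still so for the second after the job is handed in, with the robot touching nothing.
It also fails if it takes over 72 s, if anything falls off the work surface, if the arm or the gripper's body presses on something with over 40 N, if the wrist force passes 120 N, or if a joint passes its speed limit or range.

ROBOT

A 7-joint arm with a two-finger parallel gripper is mounted at the origin on the work surface. World frame = base frame: x ahead of the robot, y to its left, z up, the work surface at z = 0. Lengths are in m, angles in rad, forces in N, time in s.
With the tool pointing down it reaches from about 0.425 to 0.875 m from the base axis. Payload 4.7 kg.
Tool frame: the origin (TCP) lies midway between the tips of the shut fingers; the grasp point (between the pads) lies 19 mm behind it; x points along the fingers, y is the direction in which the jaws open and shut, and the axes are right-handed (so a half turn about x gives the same grasp; the last joint's range is limited). The gripper opens to 87 mm and grips with 3 to 60 N. Pads are 19 mm wide; open, the fingers measure 117 mm over their backs; the gripper's body (75 mm by 190 mm) begins 51 mm behind the grasp point.
Start: joints at [1.247, 0.321, -0.07, 1.45, 0.023, 1.371, -0.057], TCP at [0.215, -0.613, 0.223] pointing down, gripper open.
Joint ranges: [-2.86, 2.86], [-0.3, 2.09], [-1.38, 1.24], [0.06, 2.45], [-1.56, 4.7], [0.09, 2.05], [-2.69, 2.69]. Speed limits (rad/s): [2.57, 2.57, 3.14, 3.14, 3.14, 3.14, 3.14].

INTERFACE

Orientations are given as a rotation vector (axis times angle).
In Python, from bench import ctrl gives the robot as it stands. The module is installed in compiled form; this text tells all that it offers.
- The arm moves only by the tool servo_tool, never from a script. Its arguments are lists of equal length, an entry for each row: "dp": the shift along the tool's x, y, z in units of 25 mm (1.0 is 25 mm), a list of three; "yaw": the turn about the tool's x in units of 6 degrees (1.0 is 6 degrees). A call has exactly 5 rows; each row shifts and turns the commanded pose from where the row before left it, along the tool's axes as they then stand; what a row does not reach is not made up. A row lasts 1/10 s, in which the tool goes at most 50 mm and 8.59 degrees, less where a joint would pass 70% of its speed; a pose out of reach is approached as far as the arm can. A call is refused whole if a number of a shift passes 1 or a number of a turn 1, either way. A call with a gripper value outside its range is refused whole. "fingers" is the opening, from 0 (shut) to 1 (fully open), set as the call begins (left out, the last holds). The fingers move at their own pace and stop on an object; "grip_force" is the grip in N (left out, the last holds). Time passes only in rows, so rows that do not move let the fingers close, or fill a call up. It gives the time, the measured TCP pose, the force and the opening at its end, in the units of the state.
- ctrl.get_state(): the state, without advancing time (a new reading comes with each control period).
- ctrl.get_image(name): name is "scene" or "top"; returns (picture, depth): 400x640x3 uint8, red, green, blue; 400x640 float32, m along the optical axis (not along the pixel's ray), 0 where there is no reading.
- ctrl.camera_info(name): a dict with "fx", "fy", "cx", "cy" (pixels), "distortion" ([k1, k2, p1, p2, k3] as OpenCV has them; the pictures are not rectified), "extrinsics" (4x4, takes a point from world to camera coordinates). Camera axes: x right, y down, z forward; pixel columns grow to the right and rows downward; lengths in m; the calibration is good to about 2 mm. A picture is of the moment at which its call begins. camera_info takes no time and is no camera call.
- ctrl.close_job(): hands the job in, once; it reports no verdict.
Trained networks look in the newest picture that a camera, given by its name, has taken for a name from the list of things; names that differ only in an ending like _2 or _b are one class to them, and where a whole thing is asked for, a point or a joint stands for the part that bears it (a point fixed in the world has none). Each returns a list of dicts, best first, with "score" (0 to 1); they miss things now and then, are a little off and sometimes report something else, mostly with a low value. They report only what shows in the picture. A call takes as long as a camera call.
- ctrl.search_frame(camera, label): "extent" ([left, top, right, bottom] in pixels, round what is visible of it).
- ctrl.cut_out(camera, label): "region" (400x640 bool, what is visible of it) and "extent" ([left, top, right, bottom] in pixels, round what is visible of it).
The state is a dict: "time": time; "joint_positions": joint angles; "qd": joint speeds; "joint_torque": joint torques, N m; "position": TCP position; "tool_rot": TCP orientation; "ft_force": force on the tool from outside, world axes, zero at the start; "torque": the same for the moment, N m; "grip_width": opening from 0.0 (shut) to 1.0 (fully open).
Only numpy, scipy, OpenCV 4.12 (cv2) and the standard library are available. Lean on these libraries where they do the work, as an engineer would, in place of code of your own. Each camera call takes 0.05 s, during which the arm holds its last target.

## Working session

There is one attempt and no reset: what is moved stays moved. The work goes in short steps, Python scripts to look and compute and a tool call to move; the robot and the scene stay as the last step left them, time stands still between calls to the robot, and variables do not carry over. Pictures are saved under pics/ and viewed, and the job is handed in when it is done.

Besides the shell and the picture viewer there is one more tool, called after ">>>" in YAML: its name, and indented under it one key for each argument. servo_tool: Moves the arm, as the interface text tells. Its arguments: {"type":"object","properties":{"dp":{"type":"array","items":{"type":"array","items":{"type":"number"}}},"yaw":{"type":"array","items":{"type":"number"}},"fingers":{"type":"number"},"grip_force":{"type":"number"}},"required":["dp","yaw"]}

```bash
ls; mkdir -p pics
cat > h.py <<'E'
import numpy as np, cv2
from bench import ctrl
from scipy.spatial.transform import Rotation as R
def cam(n):
    i=ctrl.camera_info(n);K=np.array([[i['fx'],0,i['cx']],[0,i['fy'],i['cy']],[0,0,1.]])
    return K,np.array(i['distortion'],float),np.array(i['extrinsics'],float)
def unproj(n,uv,depth):
    K,D,E=cam(n);uv=np.atleast_2d(np.array(uv,float))
    p=cv2.undistortPoints(uv[:,None],K,D)[:,0]
    c=np.c_[p*np.array(depth).reshape(-1,1),np.array(depth).reshape(-1)]
    return (c-E[:3,3])@E[:3,:3]
def onz(n,uv,z):
    K,D,E=cam(n);uv=np.atleast_2d(np.array(uv,float))
    p=cv2.undistortPoints(uv[:,None],K,D)[:,0]
    d=np.c_[p,np.ones(len(p))]@E[:3,:3];o=-E[:3,:3].T@E[:3,3]
    return o+d*((z-o[2])/d[:,2:])
def proj(n,P):
    K,D,E=cam(n);return cv2.projectPoints(np.atleast_2d(np.array(P,float)),cv2.Rodrigues(E[:3,:3])[0],E[:3,3],K,D)[0][:,0]
def cloud(n,depth):
    v,u=np.mgrid[0:400,0:640];P=unproj(n,np.c_[u.ravel(),v.ravel()],depth.ravel());P[depth.ravel()==0]=np.nan
    return P.reshape(400,640,3)
def st():
    s=ctrl.get_state();r=R.from_rotvec(s['tool_rot']).as_matrix()
    print('t',s['time'],'p',np.round(s['position'],4),'grip',s['grip_width'],'F',np.round(s['ft_force'],1),'T',np.round(s['torque'],2));print(np.round(r,3));print('q',np.round(s['joint_positions'],3))
    return s,r
E
python3 - <<'E'
from h import *
st()
for n in ['scene','top']:
    im,d=ctrl.get_image(n);np.savez('f_'+n,im=im,d=d);cv2.imwrite(f'pics/{n}0.png',im[:,:,::-1])
    K,D,E=cam(n);print(n,K[0,0],-E[:3,:3].T@E[:3,3],np.round(E[:3,:3],2).tolist())
    for l in ['press','crank','mat','knob_mid','pin_top','shaft','mug','jar']:
        print(l,[(round(x['score'],2),np.round(x['extent']).tolist()) for x in ctrl.search_frame(n,l)[:2]])
E
```

```text
pics
t 0.0 p [ 0.2152 -0.6128  0.2215] grip 1.004501154826754 F [ 0.9  0.2 -0. ] T [-0.04  0.02  0.02]
[[-0.001  0.331 -0.943]
 [ 0.002 -0.943 -0.331]
 [-1.    -0.002  0.   ]]
q [ 1.247  0.322 -0.07   1.452  0.023  1.371 -0.057]
scene 508.51645623448974 [1.63993654 0.34763537 0.86222863] [[-0.32, 0.95, -0.02], [0.51, 0.16, -0.84], [-0.8, -0.28, -0.54]]
press [(0.62, [255.0, 148.0, 327.0, 215.0]), (0.54, [274.0, 231.0, 336.0, 279.0])]
crank [(0.77, [411.0, 207.0, 428.0, 236.0])]
mat [(0.68, [390.0, 208.0, 447.0, 245.0])]
knob_mid [(0.4, [409.0, 206.0, 429.0, 238.0])]
pin_top [(0.64, [308.0, 165.0, 313.0, 172.0])]
shaft [(0.73, [278.0, 148.0, 297.0, 167.0])]
mug [(0.77, [179.0, 163.0, 205.0, 193.0])]
jar [(0.76, [487.0, 182.0, 530.0, 246.0])]
top 513.8023720676744 [0.43563973 0.01877987 1.67132512] [[0.02, -1.0, 0.02], [-0.99, -0.02, -0.11], [0.11, -0.02, -0.99]]
press [(0.58, [319.0, 189.0, 407.0, 271.0])]
crank [(0.58, [231.0, 188.0, 249.0, 223.0])]
mat [(0.92, [216.0, 188.0, 264.0, 239.0])]
knob_mid []
pin_top [(0.37, [232.0, 186.0, 248.0, 226.0])]
shaft [(0.75, [356.0, 222.0, 374.0, 238.0])]
mug [(0.8, [436.0, 204.0, 470.0, 229.0]), (0.49, [289.0, 115.0, 337.0, 159.0])]
jar [(0.75, [147.0, 202.0, 182.0, 235.0])]
```

View pics/scene0.png

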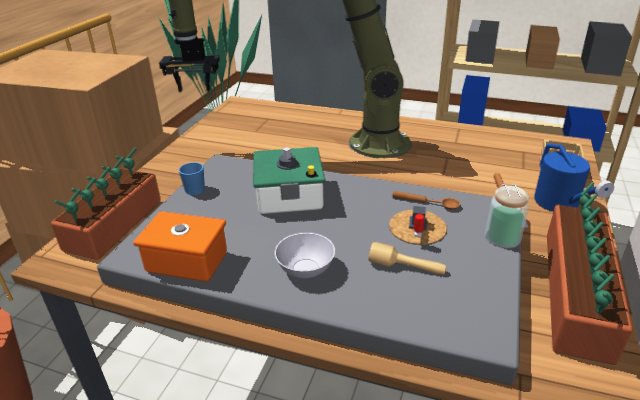

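View pics/top0.png

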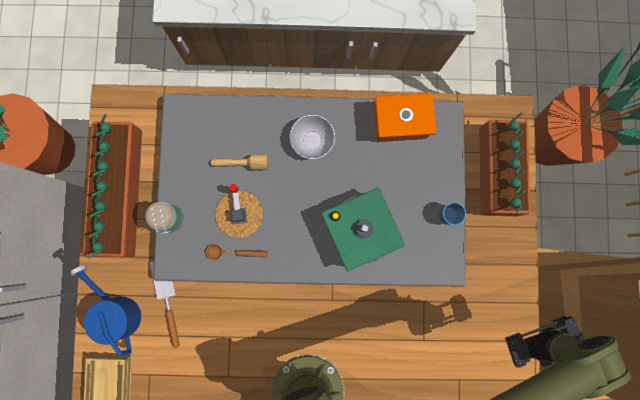

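Run:
```python
import numpy as np,cv2
a=np.load('f_top.npz')['im'][:,:,::-1];b=np.load('f_scene.npz')['im'][:,:,::-1]
o=np.hstack([cv2.resize(a[180:250,200:275],None,fx=5.3,fy=5.3,interpolation=2),cv2.resize(a[180:280,310:410],(371,371),interpolation=2)])
cv2.imwrite('pics/t1.png',o)
o=np.hstack([cv2.resize(b[195:255,385:455],(400,343),interpolation=2),cv2.resize(b[140:220,250:340],(386,343),interpolation=2)])
cv2.imwrite('pics/s1.png',o)
```

```text
(no output)
```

View pics/t1.png

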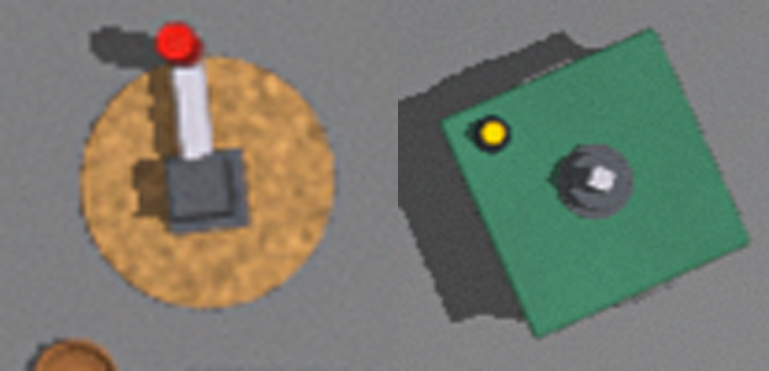

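View pics/s1.png

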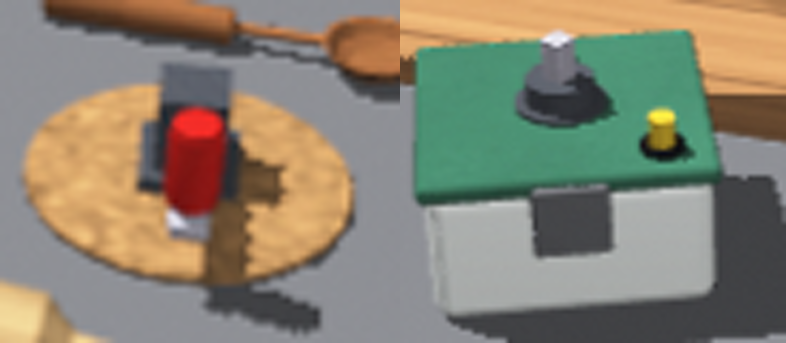

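The scene view has the crank at about (419,222), the pin at (310,170) and the shaft at (288,157). In the top view the crank hub is at about (238,215) with the knob at (234,188), the shaft top at (366,227) and the pin at (336,216). Next I'll measure these more finely.

Run:
```python
from h import *
for n in ['top','scene']:
    f=np.load(f'f_{n}.npz');im,d=f['im'],f['d'];C=cloud(n,d);np.save('C_'+n,C);im=im.astype(int)
    r,g,b=im[...,0],im[...,1],im[...,2];v,u=np.mgrid[0:400,0:640]
    box=lambda l,t,rr,bb:(u>=l)&(u<=rr)&(v>=t)&(v<=bb)
    def rep(nm,m):
        print(n,nm,m.sum(),'uv',u[m].mean().round(2),v[m].mean().round(2),'xyz med',np.nanmedian(C[m],0).round(4),'mean',np.nanmean(C[m],0).round(4),'zstd',np.nanstd(C[m][:,2]).round(4))
    B=box(215,180,265,240) if n=='top' else box(380,200,455,250)
    rep('knob',B&(r>150)&(g<60)&(b<60))
    if n=='top':
        Z=C[...,2]
        rep('hub',B&(Z>.098)&(Z<.118)&(abs(r-b)<25)&(r<110))
        P=box(310,180,415,280); rep('lid',P&(Z>.155)&(Z<.175))
        m=P&(Z>.155)&(Z<.176)&(g>r+25); 
        cn,_=cv2.findContours(m.astype(np.uint8),0,2); c=max(cn,key=cv2.contourArea); rr=cv2.minAreaRect(c);bp=cv2.boxPoints(rr);W=onz(n,bp,.165);print('lid box',rr,W.round(4).tolist(),W.mean(0),[np.hypot(*(W[i]-W[i-1])[:2]).round(3) for i in range(4)],[np.degrees(np.arctan2(*(W[i]-W[i-1])[[1,0]])).round(1) for i in range(4)])
        rep('mat',box(210,180,270,245)&(r>b+50)&(g>b+30)&(r<235))
        rep('step',box(270,220,300,240)&(Z<1))
        rep('shafttop',box(350,215,380,245)&(r>150)&(b>150))
        rep('shoulder',box(350,215,380,245)&(Z>.17)&(Z<.195))
    P=box(310,180,415,280) if n=='top' else box(295,155,325,185)
    rep('pin',P&(r>140)&(g>110)&(b<70))
    if n=='scene': rep('shafttop',box(270,140,300,165)&(r>165)&(b>165)); rep('lid',box(258,175,300,178))
np.set_printoptions(linewidth=220,suppress=True)
C=np.load('C_top.npy');print((C[184:228,228:250,2]*1000).round().astype(int)[:, ::1])
print((C[218:240,354:378,2]*1000).round().astype(int))
print((C[208:226,326:346,2]*1000).round().astype(int))
```

```text
top knob 37 uv 232.92 187.54 xyz med [0.6242 0.2371 0.145 ] mean [0.6249 0.2369 0.1456] zstd 0.0037
top hub 116 uv 237.25 214.86 xyz med [0.5455 0.226  0.1102] mean [0.546  0.2258 0.1101] zstd 0.0035
top lid 3913 uv 362.91 229.15 xyz med [ 0.507  -0.1505  0.1646] mean [ 0.5082 -0.1512  0.1647] zstd 0.0035
lid box ((362.73712158203125, 228.7835235595703), (64.57601928710938, 63.865272521972656), 66.03751373291016) [[0.5551, -0.0253, 0.165], [0.636, -0.1971, 0.165], [0.463, -0.2757, 0.165], [0.3845, -0.105, 0.165]] [ 0.50964536 -0.15077193  0.165     ] [np.float64(0.188), np.float64(0.19), np.float64(0.19), np.float64(0.188)] [np.float64(25.0), np.float64(-64.8), np.float64(-155.5), np.float64(114.7)]
top mat 1301 uv 239.68 215.63 xyz med [0.5452 0.2156 0.0644] mean [0.547  0.2241 0.0645] zstd 0.0037
top step 646 uv 284.99 229.98 xyz med [0.5053 0.0815 0.0597] mean [0.5054 0.0815 0.0598] zstd 0.0037
top shafttop 31 uv 364.42 227.68 xyz med [ 0.5091 -0.1503  0.2124] mean [ 0.51   -0.1501  0.2116] zstd 0.0041
top shoulder 235 uv 363.5 228.55 xyz med [ 0.508  -0.1494  0.183 ] mean [ 0.509
[... 28228 characters left out ...]
 170                  172                  164                  170                  166]
 [                 155                  164                  164                  166                  163                  161                  169                  169                  164                  161
                   167                  169 -9223372036854775808                  168                  165                  162                  158                  168                  163                  165]]<stdin>:24: RuntimeWarning: invalid value encountered in cast
<stdin>:25: RuntimeWarning: invalid value encountered in cast
<stdin>:26: RuntimeWarning: invalid value encountered in cast
```

```bash
cat > fit.py <<'E'
from h import *
from scipy.optimize import minimize
def cover(n,P3,box,S=8):
    l,t,r,b=box
    p=proj(n,P3); p=(p-[l,t]+.5)*S-.5
    m=np.zeros(((b-t)*S,(r-l)*S),np.float32);h=cv2.convexHull(p.astype(np.float32))
    cv2.fillPoly(m,[np.round(h*16).astype(np.int32)],1,shift=4)
    return cv2.resize(m,(r-l,b-t),interpolation=cv2.INTER_AREA)
def sq(cx,cy,a,s,z):
    k=np.array([[1,1],[-1,1],[-1,-1],[1,-1]])*s/2;c,sn=np.cos(a),np.sin(a)
    return np.c_[k@np.array([[c,sn],[-sn,c]])+[cx,cy],np.full(4,z)]
E
python3 - <<'E'
from fit import *
np.set_printoptions(linewidth=220,suppress=True)
T=np.load('f_top.npz')['im'].astype(float);S=np.load('f_scene.npz')['im'].astype(float)
print(T[220:235,357:373].mean(-1).round().astype(int)); print(S[142:158,278:298].mean(-1).round().astype(int))
def corr(n,I,box,P):
    m=cover(n,P,box).ravel();y=I[box[1]:box[3],box[0]:box[2]].mean(-1).ravel()
    return np.corrcoef(m,y)[0,1]
bt=(358,221,372,234)
yb=T[...].copy()
res=[]
for a in np.radians(np.arange(0,90,3)):
    best=max(((corr('top',T,bt,sq(x,y,a,.016,.213)),x,y) for x in np.arange(.498,.521,.001) for y in np.arange(-.161,-.140,.001)))
    res.append((best[0],np.degrees(a),best[1],best[2]))
print(np.array(sorted(res)[::-1][:8]).round(4))
res=[];bs=(279,143,295,153)
for a in np.radians(np.arange(0,90,3)):
    best=max(((corr('scene',np.where(S>0,S,S),bs,sq(x,y,a,.016,.213)),x,y) for x in np.arange(.494,.525,.001) for y in np.arange(-.165,-.136,.001)))
    res.append((best[0],np.degrees(a),best[1],best[2]))
print(np.array(sorted(res)[::-1][:8]).round(4))
E
```

```text
[[ 69  79  92  94  96 101  95  92  95  91  92 101 100 102  98 102]
 [ 56  56  63  71  82  94  98  98  96  92  92  95  97  96 101 102]
 [ 54  63  81  99  97  97  94  97  96 101  99  97  95  95 101  99]
 [ 67  85 101  98  96  97  97  96  92  93  95  95  90  86  95 100]
 [ 74  98  97  94  90  94 105 120 102  92  95  97  99  97  99 101]
 [ 55  59  60  58  68 112 170 198 162 122 103  96  95  94  94 100]
 [ 56  55  55  54  68 144 216 212 210 210 169 119  95 102 106  97]
 [ 54  55  59  55  85 156 221 208 209 213 197 151  96  93  99  97]
 [ 60  59  53  65 119 182 214 206 205 210 195 114  95  96  98  93]
 [ 59  59  51  73 155 222 210 215 215 221 199 102  94  96  93  83]
 [ 68  65  61  54  64 103 163 218 216 200 152  96  96  97  96  96]
 [101  99  86  65  57  57  71  87 110 133 102  93  95  98  94  95]
 [ 80  98 104 101  97  94  94  87  87  98  96  97  97  94  95  97]
 [ 56  83  98  98  97 101  99  99  97  99  97  98  98 100  97  99]
 [ 51  58  86  94 100  99 101  99  98  96  99  98  93  95  97 100]]
[[172 172 169 166 166 166 167 167 167 169 169 169 170 171 171 172 173 174 174 175]
 [173 173 1
[... 1099 characters left out ...]
09 113 120 120 119 114 100 100 104 105 109 117 117]
 [112 107 103 104 105 109 111 108 111 118 118 116 102  57  65  97  99 107 116 116]]Traceback (most recent call last):
  File "<stdin>", line 12, in <module>
  File "<stdin>", line 12, in <genexpr>
  File "<stdin>", line 6, in corr
  File "fit.py", line 5, in cover
    p=proj(n,P3); p=(p-[l,t]+.5)*S-.5
  File "h.py", line 18, in proj
    K,D,E=cam(n);return cv2.projectPoints(np.atleast_2d(np.array(P,float)),cv2.Rodrigues(E[:3,:3])[0],E[:3,3],K,D)[0][:,0]
          ~~~^^^
  File "h.py", line 5, in cam
    i=ctrl.camera_info(n);K=np.array([[i['fx'],0,i['cx']],[0,i['fy'],i['cy']],[0,0,1.]])
ValueError: time passes only in moves, steps and waits
```

```bash
python3 - <<'E'
s=open('h.py').read()
s=s.replace("def cam(n):\n","import functools\n@functools.lru_cache(None)\ndef cam(n):\n");open('h.py','w').write(s)
E
python3 - <<'E'
from fit import *
np.set_printoptions(linewidth=220,suppress=True)
T=np.load('f_top.npz')['im'].astype(float).mean(-1);S=np.load('f_scene.npz')['im'].astype(float).mean(-1)
tt=np.clip((T-97)/(213-97),0,1); ss=np.clip((S-178)/(232-178),0,1)
def err(n,I,box,P): return ((cover(n,P,box)-I[box[1]:box[3],box[0]:box[2]])**2).sum()
bt=(358,221,372,234);bs=(280,146,293,152)
def run(f,x0):
    out=[]
    for a in range(0,90,10):
        r=minimize(f,[*x0,np.radians(a)],method='Nelder-Mead',options=dict(initial_simplex=np.array([x0+[np.radians(a)]]*4)+np.vstack([np.zeros(3),np.diag([.004,.004,.15])]),xatol=1e-5,fatol=1e-4))
        out.append((r.fun,r.x[0],r.x[1],np.degrees(r.x[2])%90))
    print(np.array(sorted(out)[:4]).round(4))
run(lambda x:err('top',tt,bt,sq(x[0],x[1],x[2],.016,.213)),[.508,-.150])
run(lambda x:err('scene',ss,bs,sq(x[0],x[1],x[2],.016,.213)),[.508,-.150])
# crank hub+arm in top: height map fit / knob color
f=np.load('f_top.npz')['im'].astype(float)
for n,b in (('top',(224,178,246,196)),('scene',(405,203,435,240))):
    f=np.load(f'f_{n}.npz')['im'].astype(float); red=np.clip((f[...,0]-np.maximum(f[...,1],f[...,2])-60)/100,0,1)
    th=np.linspace(0,2*np.pi,24)[:,None]
    def cyl(x,y,r,z0,z1): return np.vstack([np.c_[x+r*np.cos(th),y+r*np.sin(th),0*th+z] for z in (z0,z1)])
    out=[]
    for x0 in ([.624,.237],[.628,.233],[.62,.24]):
        r=minimize(lambda x:err(n,red,b,cyl(x[0],x[1],.012,.107,.147)),x0,method='Nelder-Mead',options=dict(initial_simplex=np.array([x0]*3)+np.vstack([np.zeros(2),np.eye(2)*.005])));out.append((r.fun,*r.x))
    print(n,'knob',np.array(out).round(4))
print(T[205:226,227:250].round().astype(int))
E
```

```text
[[ 0.8084  0.51   -0.1507 72.737 ]
 [ 0.8109  0.5098 -0.1505 66.0196]
 [ 0.8744  0.5099 -0.1505 65.0681]
 [ 0.8872  0.5102 -0.1505 71.9295]]
[[ 0.614   0.5066 -0.1517 68.2202]
 [ 0.6216  0.5066 -0.1518 67.7259]
 [ 0.6217  0.5066 -0.1518 66.9179]
 [ 0.6231  0.5066 -0.1517 68.5098]]
top knob [[18.6349  0.6268  0.2391]
 [18.6814  0.6272  0.2395]
 [18.6255  0.6268  0.2388]]
scene knob [[42.2614  0.622   0.2371]
 [42.3521  0.6223  0.2379]
 [42.0746  0.6219  0.2374]]
[[140 137  81  80  76  73 115 201 213 209 212 217 192 132 120 118 134 136 126 132 130 128 132]
 [137 120  78  76  77  75 107 182 210 209 214 216 193 128 127 128 144 148 135 135 139 144 142]
 [143 124  78  77  76  72  95 156 212 213 215 218 200 139 138 138 144 146 130 133 143 147 147]
 [145 134  92  80  78  66  79 141 218 217 217 212 186 100  86  92 100  98 104 135 138 135 140]
 [140 141 134  78  65  64  73 135 213 210 190 127 109  93  90  83  93  97 112 147 141 125 135]
 [ 80  77  81  73  64  76  78  88 108 105  98  92  91  92  91  72  79  93  99 123 143 124 127]
 [ 68  66  74  80  80  93  92  93  88  87  93  94  95  92  91  7
[... 661 characters left out ...]
5  89  70  78  95 101 136 134 135]
 [ 71  71  70  68  66  79  99  96  98  97  94  92  94  91  91  83  70  80  94 102 116 134 140]
 [ 82  79  79  65  63  72  91  87  79  77  69  67  68  57  59  54  61  80  94 100 128 149 144]
 [140 131 126  82  68  65  59  62  61  62  69  70  80  83  92  96  95  92  90  99 122 153 144]
 [146 144 137 126  85  91  95  93  95  96  91  94  97 104 100  97  99  96  97 104 129 144 132]
 [135 136 132 127  93  94  96  96  99 101  95  95 105 121 119 110 113 120 141 139 138 142 127]
 [129 132 132 139 136 128 108 112 121 133 135 131 133 127 133 143 141 139 138 140 146 141 119]
 [135 131 136 140 145 149 133 139 143 130 123 122 133 131 128 132 143 137 135 136 145 135 117]]
```

Run:
```python
from fit import *
T=np.load('f_top.npz')['im'].astype(float)
print(onz('top',[[236.8,214.6]],.111))
# combined model: minimise variance within regions: hub top (z=.111), arm top (z=.101), knob red; params x,y,a
g=T.mean(-1);b=(220,178,256,230);I=T[b[1]:b[3],b[0]:b[2]]
th=np.linspace(0,2*np.pi,24)[:,None]
def err(p):
    x,y,a=p;d=np.array([np.cos(a),np.sin(a)]);n=np.array([-d[1],d[0]]);o=np.array([x,y])
    k=o+.08*d
    arm=np.array([[*(o+u*d+v*n),.101] for u in(.016,.072) for v in(-.009,.009)])
    kn=np.vstack([np.c_[k[0]+.012*np.cos(th),k[1]+.012*np.sin(th),0*th+z] for z in(.105,.147)])
    fl=np.vstack([sq(x,y,a,.046,z) for z in (.065,.073)])
    hub=np.vstack([sq(x,y,a,.032,.111)])
    c=np.zeros(I.shape[:2]);E=0
    layers=[(cover('top',fl,b),[88,90,95]),(cover('top',arm,b),[212]*3),(cover('top',hub,b),[90,93,97]),(cover('top',kn,b),[225,15,15])]
    # background: keep the image itself (only error inside), with penalty for explained pixels missing
    M=I*0+bg
    for m,col in layers: M=M*(1-m[...,None])+np.array(col)*m[...,None]
    return np.abs(M-I).clip(0,80).sum()/1e3
hsv=cv2.cvtColor(T.astype(np.uint8),cv2.COLOR_RGB2HSV)
bg=np.array([190,140,70.])
for x0 in ([.546,.226,.1],[.543,.228,.15],[.55,.224,.05]):
    r=minimize(err,x0,method='Nelder-Mead',options=dict(initial_simplex=np.array([x0]*4)+np.vstack([np.zeros(3),np.diag([.005,.005,.08])])))
    print(r.fun,r.x.round(4),np.degrees(r.x[2]))
# depth based: all high points z>.09
C=np.load('C_top.npy')[180:232,224:254].reshape(-1,3)
m=C[(C[:,2]>.09)&(C[:,2]<.12)];
S=np.load('C_scene.npy')[200:245,395:445].reshape(-1,3);ms=S[(S[:,2]>.103)&(S[:,2]<.12)];print(len(ms),ms.mean(0),np.median(ms,0))
f=np.load('f_scene.npz')
# mat centre both
for n,z in(('top',.065),('scene',.065)):
    im=np.load(f'f_{n}.npz')['im'].astype(int);C=np.load(f'C_{n}.npy')
    mm=(im[...,0]>im[...,2]+45)&(abs(C[...,0]-.54)<.12)&(abs(C[...,1]-.22)<.10)&(abs(C[...,2]-.065)<.014)
    num,l,s,c=cv2.connectedComponentsWithStats(mm.astype(np.uint8));i=1+s[1:,4].argmax()
    cs,_=cv2.findContours((l==i).astype(np.uint8),0,2);h=cv2.convexHull(max(cs,key=cv2.contourArea))[:,0]
    W=onz(n,h,z);print(n,'mat',cv2.minEnclosingCircle(W[:,:2].astype(np.float32)))
```

```text
[[0.54667583 0.22705424 0.111     ]]
133.98358251953124 [0.5467 0.2271 0.1315] 7.533119338711384
133.9673349609375 [0.5466 0.227  0.1402] 8.03231419274708
133.91170483398437 [0.5466 0.2276 0.1219] 6.984440232382447
142 [0.57346372 0.23028903 0.11131447] [0.55751918 0.23175071 0.11149819]
top mat ((0.5526233911514282, 0.2274986207485199), 0.0749550387263298)
scene mat ((0.5515410304069519, 0.2273246794939041), 0.07610192894935608)
```

```bash
cat > plan.py <<'E'
from h import *
def phi(r): return np.degrees(np.arctan2(r[1,1],r[0,1]))
def plan(wps,start=None,cap=.98):
    """wps: list of (x,y,z,phi_deg or None, nrows). phi continuous (unwrapped)."""
    s=ctrl.get_state();p=np.array(s['position']);r=R.from_rotvec(s['tool_rot']).as_matrix();f=phi(r)
    print('t',round(s['time'],2),'p',p.round(4),'phi',f.round(2),'w',round(s['grip_width'],3),'F',np.round(s['ft_force'],1),'q7',round(s['joint_positions'][6],2))
    rows=[];yaws=[]
    for x,y,z,ft,n in wps:
        ft=f if ft is None else ft
        tgt=np.array([x,y,z])
        for i in range(n):
            a=np.radians(f);Y=np.array([np.cos(a),np.sin(a),0]);X=np.array([0,0,-1.]);Z=np.cross(X,Y)
            d=(tgt-p)/(n-i);v=np.round(np.array([d@X,d@Y,d@Z])/.025,2);v=np.clip(v,-1,1)+0.
            w=np.clip(np.round(-(ft-f)/(n-i)/6,2),-1,1)+0.
            p=p+(v[0]*X+v[1]*Y+v[2]*Z)*.025;f=f-6*w
            rows.append([float(q) for q in v]);yaws.append(float(w))
    for i in range(0,len(rows),5): print('dp',rows[i:i+5],'yaw',yaws[i:i+5])
    print('end',p.round(4),f.round(2))
E
python3 -c "
from plan import *
plan([(.42,-.40,.28,-20,11),(.53,-.05,.28,50,14),(.545,.2265,.21,98,15)])"
```

```text
t 0.9 p [ 0.2154 -0.6133  0.2226] phi -70.65 w 1.001 F [ 0.7 -0.6  0.8] q7 -0.06
dp [[-0.21, -0.49, -0.96], [-0.21, -0.41, -0.99], [-0.21, -0.32, -1.0], [-0.21, -0.24, -1.0], [-0.21, -0.15, -1.0]] yaw [-0.77, -0.77, -0.77, -0.77, -0.77]
dp [[-0.21, -0.07, -1.0], [-0.21, 0.02, -1.0], [-0.21, 0.11, -1.0], [-0.21, 0.21, -1.0], [-0.2, 0.31, -1.0]] yaw [-0.77, -0.76, -0.77, -0.76, -0.77]
dp [[-0.21, 0.43, -1.0], [0.0, -0.04, -1.0], [0.0, 0.05, -1.0], [0.0, 0.14, -1.0], [0.0, 0.24, -1.0]] yaw [-0.76, -0.83, -0.83, -0.83, -0.83]
dp [[0.0, 0.33, -1.0], [0.0, 0.42, -1.0], [0.0, 0.51, -0.99], [0.0, 0.6, -0.95], [0.0, 0.68, -0.89]] yaw [-0.83, -0.84, -0.83, -0.84, -0.83]
dp [[0.0, 0.75, -0.83], [0.0, 0.82, -0.76], [0.0, 0.88, -0.68], [0.0, 0.94, -0.6], [0.0, 0.99, -0.51]] yaw [-0.84, -0.83, -0.84, -0.83, -0.84]
dp [[0.19, 0.59, -0.44], [0.19, 0.61, -0.41], [0.19, 0.64, -0.38], [0.19, 0.66, -0.34], [0.19, 0.67, -0.3]] yaw [-0.53, -0.53, -0.53, -0.53, -0.53]
dp [[0.19, 0.69, -0.26], [0.18, 0.7, -0.23], [0.19, 0.72, -0.19], [0.18, 0.72, -0.15], [0.19, 0.73, -0.1]] yaw [-0.53, -0.54, -0.53, -0.54, -0.53]
dp [[0.18, 0.74, -0.06], [0.19, 0.74, -0.02], [0.18, 0.74, 0.02], [0.19, 0.74, 0.06], [0.18, 0.73, 0.1]] yaw [-0.54, -0.53, -0.54, -0.53, -0.54]
end [0.545  0.2266 0.2101] 98.01
```

>>> servo_tool:
  dp:
    - [-0.21, -0.49, -0.96]
    - [-0.21, -0.41, -0.99]
    - [-0.21, -0.32, -1.0]
    - [-0.21, -0.24, -1.0]
    - [-0.21, -0.15, -1.0]
  yaw: [-0.77, -0.77, -0.77, -0.77, -0.77]

```text
time: 1.4
position: [0.3064, -0.5175, 0.2492]
tool_rot: [1.787, 0.697, -1.787]
ft_force: [0.6, -0.5, 0.1]
grip_width: 0.999
```

>>> servo_tool:
  dp:
    - [-0.21, -0.07, -1.0]
    - [-0.21, 0.02, -1.0]
    - [-0.21, 0.11, -1.0]
    - [-0.21, 0.21, -1.0]
    - [-0.2, 0.31, -1.0]
  yaw: [-0.77, -0.76, -0.77, -0.76, -0.77]

```text
time: 1.9
position: [0.3957, -0.4277, 0.2752]
tool_rot: [1.515, 0.976, -1.516]
ft_force: [0.8, 0.3, -0.6]
grip_width: 1.001
```

>>> servo_tool:
  dp:
    - [-0.21, 0.43, -1.0]
    - [0.0, -0.04, -1.0]
    - [0.0, 0.05, -1.0]
    - [0.0, 0.14, -1.0]
    - [0.0, 0.24, -1.0]
  yaw: [-0.76, -0.83, -0.83, -0.83, -0.83]

```text
time: 2.4
position: [0.4473, -0.3128, 0.2802]
tool_rot: [1.207, 1.211, -1.207]
ft_force: [1.2, -0.6, -0.8]
grip_width: 1.001
```

>>> servo_tool:
  dp:
    - [0.0, 0.33, -1.0]
    - [0.0, 0.42, -1.0]
    - [0.0, 0.51, -0.99]
    - [0.0, 0.6, -0.95]
    - [0.0, 0.68, -0.89]
  yaw: [-0.83, -0.84, -0.83, -0.84, -0.83]

```text
time: 2.9
position: [0.4888, -0.1816, 0.2803]
tool_rot: [0.879, 1.385, -0.879]
ft_force: [0.6, -0.3, 0.9]
grip_width: 0.998
```

>>> servo_tool:
  dp:
    - [0.0, 0.75, -0.83]
    - [0.0, 0.82, -0.76]
    - [0.0, 0.88, -0.68]
    - [0.0, 0.94, -0.6]
    - [0.0, 0.99, -0.51]
  yaw: [-0.84, -0.83, -0.84, -0.83, -0.84]

```text
time: 3.4
position: [0.5304, -0.0485, 0.2803]
tool_rot: [0.542, 1.501, -0.542]
ft_force: [0.4, 0.6, -0.6]
grip_width: 0.997
```

```bash
python3 -c "
from plan import *
plan([(.545,.2265,.21,98,15)])"
```

```text
t 3.4 p [ 0.5304 -0.0485  0.2803] phi 50.29 w 0.997 F [ 0.4  0.6 -0.6] q7 0.88
dp [[0.19, 0.59, -0.44], [0.19, 0.61, -0.41], [0.19, 0.63, -0.37], [0.19, 0.65, -0.33], [0.19, 0.67, -0.3]] yaw [-0.53, -0.53, -0.53, -0.53, -0.53]
dp [[0.19, 0.69, -0.26], [0.19, 0.7, -0.22], [0.19, 0.71, -0.18], [0.18, 0.72, -0.14], [0.19, 0.73, -0.1]] yaw [-0.53, -0.53, -0.53, -0.53, -0.53]
dp [[0.18, 0.73, -0.06], [0.19, 0.74, -0.02], [0.18, 0.74, 0.02], [0.19, 0.73, 0.06], [0.18, 0.73, 0.09]] yaw [-0.53, -0.53, -0.53, -0.53, -0.53]
end [0.545  0.2266 0.2101] 97.99
```

>>> servo_tool:
  dp:
    - [0.19, 0.59, -0.44]
    - [0.19, 0.61, -0.41]
    - [0.19, 0.63, -0.37]
    - [0.19, 0.65, -0.33]
    - [0.19, 0.67, -0.3]
  yaw: [-0.53, -0.53, -0.53, -0.53, -0.53]

```text
time: 3.9
position: [0.535, 0.0423, 0.2557]
tool_rot: [0.327, 1.546, -0.327]
ft_force: [0.2, -0.8, -0.1]
grip_width: 0.997
```

>>> servo_tool:
  dp:
    - [0.19, 0.69, -0.26]
    - [0.19, 0.7, -0.22]
    - [0.19, 0.71, -0.18]
    - [0.18, 0.72, -0.14]
    - [0.19, 0.73, -0.1]
  yaw: [-0.53, -0.53, -0.53, -0.53, -0.53]

```text
time: 4.4
position: [0.5408, 0.1345, 0.2324]
tool_rot: [0.109, 1.568, -0.109]
ft_force: [-0.0, -1.0, 0.8]
grip_width: 0.999
```

>>> servo_tool:
  dp:
    - [0.18, 0.73, -0.06]
    - [0.19, 0.74, -0.02]
    - [0.18, 0.74, 0.02]
    - [0.19, 0.73, 0.06]
    - [0.18, 0.73, 0.09]
  yaw: [-0.53, -0.53, -0.53, -0.53, -0.53]

```text
time: 4.9
position: [0.5459, 0.2264, 0.2092]
tool_rot: [-0.109, 1.568, 0.109]
ft_force: [0.8, -0.9, -0.6]
grip_width: 1.003
```

```bash
python3 -c "
from plan import *
st()
plan([(.545,.2265,.082,98,10)])
for n in ['scene','top']:
    im,d=ctrl.get_image(n);np.savez('g_'+n,im=im,d=d);
    q=proj(n,[.545,.2265,.11])[0].astype(int);cv2.imwrite(f'pics/{n}1.png',cv2.resize(im[max(q[1]-60,0):q[1]+60,q[0]-75:q[0]+75,::-1],None,fx=4,fy=4))
"
```

```text
t 4.9 p [0.5459 0.2264 0.2092] grip 1.002779183336813 F [ 0.8 -0.9 -0.6] T [ 0.12 -0.15 -0.06]
[[-0.    -0.139  0.99 ]
 [ 0.     0.99   0.139]
 [-1.     0.    -0.   ]]
q [ 0.324  0.327 -0.928  1.597  0.267  1.351  1.073]
t 4.9 p [0.5459 0.2264 0.2092] phi 97.97 w 1.003 F [ 0.8 -0.9 -0.6] q7 1.07
dp [[0.51, 0.0, 0.0], [0.51, 0.0, 0.0], [0.51, 0.0, 0.0], [0.51, 0.0, -0.01], [0.51, 0.0, 0.0]] yaw [0.0, 0.0, 0.0, 0.0, 0.0]
dp [[0.51, 0.0, -0.01], [0.51, 0.0, 0.0], [0.51, 0.0, -0.01], [0.5, 0.0, 0.0], [0.51, 0.01, -0.01]] yaw [0.0, 0.0, 0.0, 0.0, -0.01]
end [0.5449 0.2265 0.082 ] 98.03
```

View pics/scene1.png

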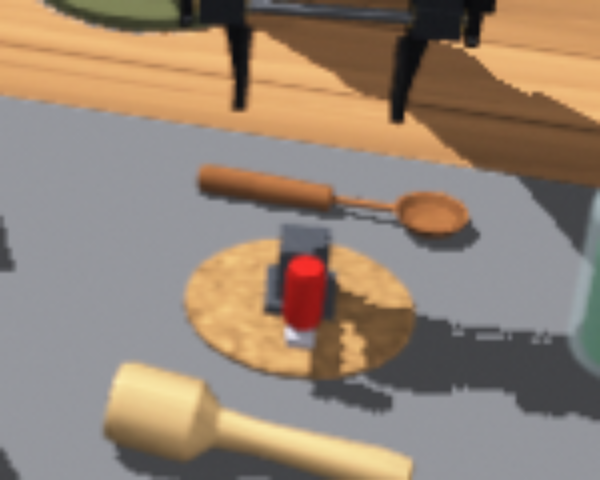

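>>> servo_tool:
  dp:
    - [0.51, 0, 0]
    - [0.51, 0, 0]
    - [0.51, 0, 0]
    - [0.51, 0, -0.01]
    - [0.51, 0, 0]
  yaw: [0, 0, 0, 0, 0]

```text
time: 5.5
position: [0.5455, 0.2241, 0.1446]
tool_rot: [-0.105, 1.569, 0.105]
ft_force: [1.1, 0.3, 0.3]
grip_width: 1.001
```

>>> servo_tool:
  dp:
    - [0.51, 0, -0.01]
    - [0.51, 0, 0]
    - [0.51, 0, -0.01]
    - [0.5, 0, 0]
    - [0.5, 0, 0]
  yaw: [0, 0, 0, 0, 0]

```text
time: 6.0
position: [0.5451, 0.2248, 0.0817]
tool_rot: [-0.106, 1.568, 0.106]
ft_force: [1.0, -0.1, -0.5]
grip_width: 0.998
```

>>> servo_tool:
  dp:
    - [0, 0, 0]
    - [0, 0, 0]
    - [0, 0, 0]
    - [0, 0, 0]
    - [0, 0, 0]
  yaw: [0, 0, 0, 0, 0]
  fingers: 0
  grip_force: 20

```text
time: 6.5
position: [0.5455, 0.2249, 0.0833]
tool_rot: [-0.106, 1.567, 0.106]
ft_force: [-0.1, -0.3, 0.2]
grip_width: 0.633
```

>>> servo_tool:
  dp:
    - [0, 0, 0]
    - [0, 0, 0]
    - [0, 0, 0]
    - [0, 0, 0]
    - [0, 0, 0]
  yaw: [0, 0, 0, 0, 0]
  grip_force: 45

```text
time: 7.0
position: [0.5451, 0.2252, 0.0829]
tool_rot: [-0.106, 1.568, 0.106]
ft_force: [-0.8, 1.5, 0.7]
grip_width: 0.369
```

```bash
python3 -c "
from plan import *
st()
"
```

```text
t 7.0 p [0.5451 0.2252 0.0829] grip 0.36922608211661107 F [-0.8  1.5  0.7] T [ 0.31 -0.09 -0.  ]
[[ 0.    -0.135  0.991]
 [ 0.     0.991  0.135]
 [-1.     0.     0.   ]]
q [ 0.276  0.44  -0.873  1.743  0.368  1.132  0.995]
```

```bash
python3 -c "
from plan import *
plan([(.545,.225,.20,None,5),(.54,.1,.27,90,5),(.508,-.1528,.27,68,12),(.508,-.1528,.262,68,3)])
"
```

```text
t 7.0 p [0.5451 0.2252 0.0829] phi 97.73 w 0.369 F [-0.8  1.5  0.7] q7 1.0
dp [[-0.94, 0.0, 0.0], [-0.94, 0.0, 0.0], [-0.94, 0.0, 0.0], [-0.93, 0.0, 0.0], [-0.94, -0.01, 0.0]] yaw [0.0, 0.0, 0.0, 0.0, 0.0]
dp [[-0.56, -0.99, -0.18], [-0.56, -0.99, -0.15], [-0.56, -0.99, -0.12], [-0.56, -0.99, -0.09], [-0.56, -1.0, -0.07]] yaw [0.26, 0.26, 0.26, 0.25, 0.26]
dp [[0.0, -0.84, -0.11], [0.0, -0.85, -0.08], [0.0, -0.85, -0.05], [0.0, -0.85, -0.02], [0.0, -0.85, 0.0]] yaw [0.31, 0.31, 0.3, 0.31, 0.3]
dp [[0.0, -0.85, 0.03], [0.0, -0.85, 0.06], [0.0, -0.84, 0.08], [0.0, -0.84, 0.11], [0.0, -0.84, 0.14]] yaw [0.31, 0.3, 0.31, 0.3, 0.31]
dp [[0.0, -0.83, 0.16], [0.0, -0.83, 0.19], [0.11, 0.0, 0.0], [0.11, 0.0, 0.0], [0.1, 0.0, 0.0]] yaw [0.3, 0.31, 0.0, 0.0, 0.0]
end [ 0.5079 -0.1528  0.2621] 67.97
```

>>> servo_tool:
  dp:
    - [-0.4, 0, 0]
    - [-0.9, 0, 0]
    - [-0.94, 0, 0]
    - [-0.94, 0, 0]
    - [-0.94, 0, 0]
  yaw: [0, 0, 0, 0, 0]

```text
time: 7.5
position: [0.5447, 0.2241, 0.1866]
tool_rot: [-0.106, 1.569, 0.105]
ft_force: [0.1, -0.0, -4.3]
grip_width: 0.366
```

>>> servo_tool:
  dp:
    - [-0.7, -0.99, -0.18]
    - [-0.7, -0.99, -0.15]
    - [-0.7, -0.99, -0.12]
    - [-0.7, -0.99, -0.09]
    - [-0.6, -1.0, -0.07]
  yaw: [0.26, 0.26, 0.26, 0.25, 0.26]

```text
time: 8.0
position: [0.5393, 0.0987, 0.2717]
tool_rot: [0.0, 1.571, -0.002]
ft_force: [-0.3, 0.5, -3.5]
grip_width: 0.367
```

>>> servo_tool:
  dp:
    - [0.0, -0.84, -0.11]
    - [0.0, -0.85, -0.08]
    - [0.0, -0.85, -0.05]
    - [0.0, -0.85, -0.02]
    - [0.0, -0.85, 0.0]
  yaw: [0.31, 0.31, 0.3, 0.31, 0.3]

```text
time: 8.5
position: [0.5261, -0.0071, 0.2707]
tool_rot: [0.128, 1.567, -0.128]
ft_force: [0.6, -0.5, -4.1]
grip_width: 0.363
```

>>> servo_tool:
  dp:
    - [0.0, -0.85, 0.03]
    - [0.0, -0.85, 0.06]
    - [0.0, -0.84, 0.08]
    - [0.0, -0.84, 0.11]
    - [0.0, -0.84, 0.14]
  yaw: [0.31, 0.3, 0.31, 0.3, 0.31]

```text
time: 9.0
position: [0.513, -0.1126, 0.2708]
tool_rot: [0.254, 1.556, -0.254]
ft_force: [0.0, -0.0, -3.5]
grip_width: 0.366
```

>>> servo_tool:
  dp:
    - [0.0, -0.83, 0.16]
    - [0.0, -0.83, 0.19]
    - [0, 0, 0]
    - [0, 0, 0]
    - [0, 0, 0]
  yaw: [0.3, 0.31, 0, 0, 0]

```text
time: 9.5
position: [0.5081, -0.152, 0.2708]
tool_rot: [0.301, 1.55, -0.3]
ft_force: [-0.0, 1.0, -2.6]
grip_width: 0.361
```

```bash
python3 -c "
from plan import *
st()
plan([(.508,-.1528,.262,68,3)])
for n in ['scene','top']:
    im,d=ctrl.get_image(n);np.savez('k_'+n,im=im,d=d);
    q=proj(n,[.52,-.15,.22])[0].astype(int);cv2.imwrite(f'pics/{n}2.png',cv2.resize(im[max(q[1]-50,0):q[1]+50,q[0]-65:q[0]+65,::-1],None,fx=6,fy=6,interpolation=2))
    f=im.astype(float);red=np.clip((f[...,0]-np.maximum(f[...,1],f[...,2])-60)/100,0,1);v,u=np.mgrid[0:400,0:640]
    p=proj(n,[.58,-.18,.30])[0];m=red*(np.hypot(u-p[0],v-p[1])<40);print(n,p,(m*u).sum()/m.sum(),(m*v).sum()/m.sum(),m.sum())
"
```

```text
t 9.5 p [ 0.5081 -0.152   0.2708] grip 0.36097431934646523 F [-0.   1.  -2.6] T [ 0.08 -0.1  -0.01]
[[ 0.     0.374  0.927]
 [ 0.001  0.927 -0.374]
 [-1.     0.001 -0.   ]]
q [ 0.869  0.083 -0.661  1.653  0.051  1.423  1.39 ]
t 9.5 p [ 0.5081 -0.152   0.2708] phi 68.03 w 0.361 F [-0.   1.  -2.6] q7 1.39
dp [[0.12, -0.01, 0.0], [0.12, -0.01, 0.0], [0.11, -0.01, 0.01]] yaw [0.0, 0.0, 0.0]
end [ 0.508  -0.1528  0.2621] 68.03
scene [263.02299331 129.60521384] 261.12065013544486 123.18097520316732 95.98
top [379.55585603 200.33022218] 383.5054347826087 195.25271739130437 7.36
```

View pics/scene2.png

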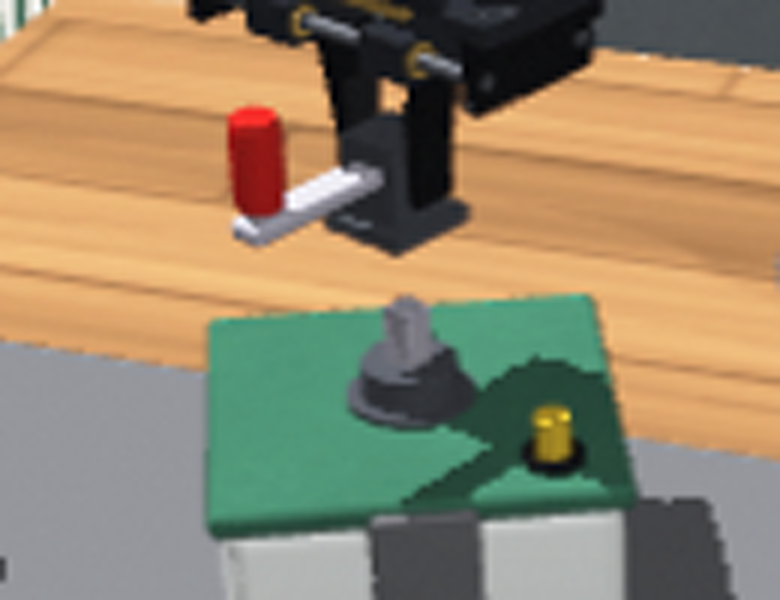

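View pics/top2.png

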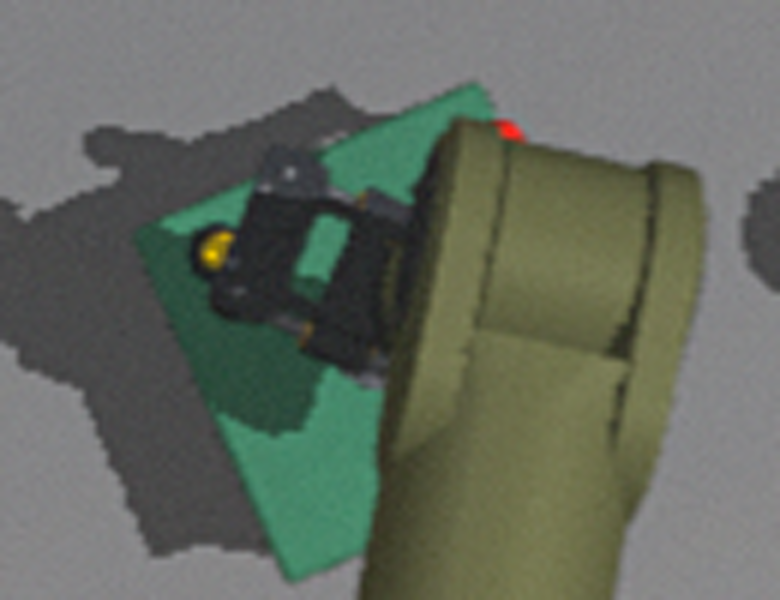

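Run:
```python
from fit import *
th=np.linspace(0,2*np.pi,24)[:,None]
def cyl(x,y,r,z0,z1): return np.vstack([np.c_[x+r*np.cos(th),y+r*np.sin(th),0*th+z] for z in (z0,z1)])
def go(n,fn,c,z0):
    f=np.load(fn)['im'].astype(float);red=np.clip((f[...,0]-1.3*np.maximum(f[...,1],f[...,2])-20)/40,0,1)
    p=proj(n,[*c,z0+.02])[0].astype(int);b=(p[0]-16,p[1]-18,p[0]+17,p[1]+18)
    I=red[b[1]:b[3],b[0]:b[2]]
    best=None
    for dx in(-.004,0,.004):
      for z in ([z0] if n=='scene' else [z0]):
        x0=[c[0]+dx,c[1]]
        r=minimize(lambda x:((cover(n,cyl(x[0],x[1],.012,z,z+.042),b)-I)**2).sum(),x0,method='Nelder-Mead',options=dict(initial_simplex=np.array([x0]*3)+np.vstack([np.zeros(2),np.eye(2)*.006])))
        if best is None or r.fun<best[0]: best=(r.fun,r.x.round(4),I.sum())
    print(n,fn,best)
go('top','f_top.npz',[.625,.238],.105);go('scene','f_scene.npz',[.624,.238],.105)
for z in(.290,.293,.296):go('scene','k_scene.npz',[.582,-.182],z)
```

```text
top f_top.npz (np.float64(8.226956640625001), array([0.6258, 0.239 ]), np.float64(56.8725))
scene f_scene.npz (np.float64(8.297627343750001), array([0.6219, 0.2376]), np.float64(174.055))
scene k_scene.npz (np.float64(7.455738671875), array([ 0.5731, -0.1864]), np.float64(163.92000000000002))
scene k_scene.npz (np.float64(8.01393203125), array([ 0.5792, -0.1834]), np.float64(163.92000000000002))
scene k_scene.npz (np.float64(9.136187890625001), array([ 0.5853, -0.1805]), np.float64(163.92))
```

```bash
python3 -c "
from plan import *
plan([(.5085,-.1515,.238,68,5),(.5085,-.1515,.218,68,5)])
"
```

```text
t 9.6 p [ 0.5081 -0.1519  0.2709] phi 68.06 w 0.366 F [-0.2 -0.2 -3.2] q7 1.39
dp [[0.26, 0.0, 0.0], [0.26, 0.01, 0.0], [0.27, 0.0, 0.0], [0.26, 0.01, 0.01], [0.27, 0.0, 0.0]] yaw [0.0, 0.0, 0.0, 0.01, 0.0]
dp [[0.16, 0.0, 0.0], [0.16, 0.0, 0.0], [0.16, 0.0, 0.0], [0.16, 0.0, 0.0], [0.16, 0.0, 0.0]] yaw [0.0, 0.0, 0.0, 0.0, 0.0]
end [ 0.5085 -0.1515  0.2179] 68.0
```

>>> servo_tool:
  dp:
    - [0.26, 0, 0]
    - [0.26, 0.02, 0]
    - [0.27, 0, 0]
    - [0.26, 0.01, 0.01]
    - [0.27, 0, 0]
  yaw: [0, 0, 0, 0, 0]

```text
time: 10.1
position: [0.5082, -0.1523, 0.237]
tool_rot: [0.302, 1.55, -0.302]
ft_force: [0.2, 0.2, -3.1]
grip_width: 0.36
```

>>> servo_tool:
  dp:
    - [0.1, 0, 0]
    - [0.1, 0, 0]
    - [0.1, 0, 0]
    - [0.1, 0, 0]
    - [0.1, 0, 0]
  yaw: [0, 0, 0, 0, 0]

```text
time: 10.6
position: [0.5091, -0.1525, 0.2297]
tool_rot: [0.3, 1.547, -0.303]
ft_force: [-9.4, 1.1, 27.3]
grip_width: 0.36
```

```bash
python3 -c "
from plan import *
s,r=st();print('tool-frame T',r.T@s['torque'],'F',r.T@s['ft_force'])
plan([(.507,-.1523,.2305,68,2)])
"
```

```text
t 10.6 p [ 0.5091 -0.1525  0.2297] grip 0.3601161856953697 F [-9.4  1.1 27.3] T [0.8  2.15 0.08]
[[ 0.002  0.375  0.927]
 [-0.002  0.927 -0.375]
 [-1.    -0.001  0.003]]
q [ 0.864  0.103 -0.663  1.717  0.067  1.341  1.375]
tool-frame T [-0.08141704  2.29101978 -0.06263833] F [-27.37060241  -2.54635069  -9.0206744 ]
t 10.6 p [ 0.5091 -0.1525  0.2297] phi 67.95 w 0.36 F [-9.4  1.1 27.3] q7 1.37
dp [[-0.02, -0.01, -0.04], [-0.01, -0.01, -0.04]] yaw [0.0, -0.01]
end [ 0.507  -0.1523  0.2304] 68.01
```

>>> servo_tool:
  dp:
    - [-0.2, 0, -0.04]
    - [0, 0, -0.04]
    - [0.1, 0, 0]
    - [0.1, 0, 0]
    - [0.1, 0, 0]
  yaw: [0, 0, 0, 0, 0]

```text
time: 11.1
position: [0.5077, -0.151, 0.2241]
tool_rot: [0.302, 1.546, -0.301]
ft_force: [1.4, 2.5, -2.1]
grip_width: 0.362
```

```bash
python3 -c "
from plan import *
s,r=st();print('tool-frame T',r.T@s['torque'],'F',r.T@s['ft_force'])
"
```

```text
t 11.1 p [ 0.5077 -0.151   0.2241] grip 0.3619013549943994 F [ 1.4  2.5 -2.1] T [ 0.66 -0.42 -0.  ]
[[ 0.003  0.375  0.927]
 [-0.     0.927 -0.375]
 [-1.     0.001  0.003]]
q [ 0.865  0.102 -0.663  1.729  0.064  1.329  1.376]
tool-frame T [ 0.00511015 -0.13826883  0.77281897] F [2.09445977 2.78973444 0.32892821]
```

>>> servo_tool:
  dp:
    - [0.14, 0, 0]
    - [0.14, 0, 0]
    - [0.14, 0, 0]
    - [0.14, 0, 0]
    - [0.1, 0, 0]
  yaw: [0, 0, 0, 0, 0]

```text
time: 11.6
position: [0.5071, -0.1507, 0.2061]
tool_rot: [0.302, 1.549, -0.3]
ft_force: [3.8, 3.6, 0.4]
grip_width: 0.367
```

>>> servo_tool:
  dp:
    - [0.05, 0, 0]
    - [0.05, 0, 0]
    - [0.05, 0, 0]
    - [0.05, 0, 0]
    - [0, 0, 0]
  yaw: [0, 0, 0, 0, 0]

```text
time: 12.1
position: [0.5072, -0.1507, 0.2028]
tool_rot: [0.301, 1.548, -0.301]
ft_force: [0.7, 4.4, 7.9]
grip_width: 0.359
```

```bash
python3 -c "
from plan import *
s,r=st();print('tool-frame T',r.T@s['torque'],'F',r.T@s['ft_force'])
n='scene'
im,d=ctrl.get_image(n);np.savez('m_'+n,im=im,d=d);
q=proj(n,[.52,-.15,.22])[0].astype(int);cv2.imwrite(f'pics/{n}3.png',cv2.resize(im[max(q[1]-50,0):q[1]+50,q[0]-65:q[0]+65,::-1],None,fx=6,fy=6,interpolation=2))
"
```

```text
t 12.1 p [ 0.5072 -0.1507  0.2028] grip 0.35934848372130956 F [0.7 4.4 7.9] T [ 1.18 -0.22  0.04]
[[ 0.001  0.374  0.927]
 [ 0.     0.927 -0.374]
 [-1.     0.001  0.001]]
q [ 0.862  0.117 -0.664  1.759  0.075  1.289  1.367]
tool-frame T [-0.03357809  0.24241764  1.17989015] F [-7.93828585  4.36557952 -0.96485563]
```

View pics/scene3.png

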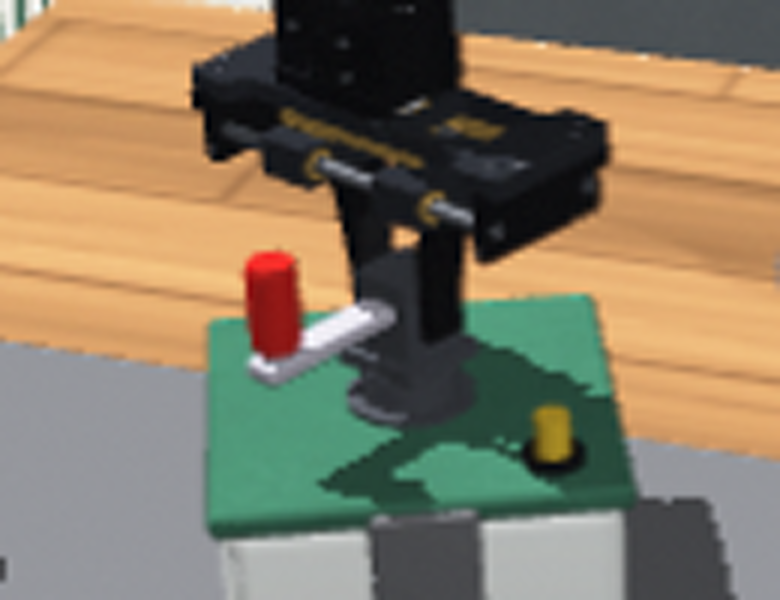

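>>> servo_tool:
  dp:
    - [0, 0, 0]
    - [0, 0, 0]
    - [0, 0, 0]
    - [0, 0, 0]
    - [0, 0, 0]
  yaw: [0.5, 0.8, 1, 1, 1]

```text
time: 12.65
position: [0.5077, -0.1496, 0.2028]
tool_rot: [0.656, 1.468, -0.652]
ft_force: [3.1, 6.1, 6.9]
grip_width: 0.367
```

```bash
python3 -c "
from plan import *
s,r=st();print(phi(r),'tool-frame T',r.T@s['torque'],'F',r.T@s['ft_force'])
"
```

```text
t 12.65 p [ 0.5077 -0.1496  0.2028] grip 0.36731928404269965 F [3.1 6.1 6.9] T [ 1.53 -0.62  0.25]
[[ 0.002  0.743  0.669]
 [ 0.001  0.669 -0.743]
 [-1.     0.003  0.001]]
q [ 0.834  0.114 -0.635  1.76   0.068  1.288  0.917]
42.02782807828265 tool-frame T [-0.25006626  0.71871707  1.4863945 ] F [-6.89177101  6.43898496 -2.44843463]
```

>>> servo_tool:
  dp:
    - [0, 0.01, -0.01]
    - [0, 0.01, -0.01]
    - [0, 0, 0]
    - [0, 0, 0]
    - [0, 0, 0]
  yaw: [1, 1, 1, 1, 1]

```text
time: 13.15
position: [0.5092, -0.1492, 0.2028]
tool_rot: [1.056, 1.297, -1.049]
ft_force: [7.3, 5.7, 3.5]
grip_width: 0.36
```

>>> servo_tool:
  dp:
    - [0, 0, 0]
    - [0, 0, 0]
    - [0, 0, 0]
    - [0, 0, 0]
    - [0, 0, 0]
  yaw: [1, 1, 1, 1, 1]

```text
time: 13.65
position: [0.5101, -0.1493, 0.2029]
tool_rot: [1.441, 1.04, -1.429]
ft_force: [9.4, 4.3, 3.0]
grip_width: 0.364
```

>>> servo_tool:
  dp:
    - [0, 0, 0]
    - [0, 0, 0]
    - [0, 0, 0]
    - [0, 0, 0]
    - [0, 0, 0]
  yaw: [1, 1, 1, 1, 1]

```text
time: 14.15
position: [0.5107, -0.1497, 0.2029]
tool_rot: [1.801, 0.686, -1.784]
ft_force: [11.4, 4.6, 0.9]
grip_width: 0.367
```

```bash
python3 -c "
from plan import *
s,r=st();print(phi(r),'tool-frame T',r.T@s['torque'],'F',r.T@s['ft_force'])
n='scene'
im,d=ctrl.get_image(n);np.savez('m_'+n,im=im,d=d);
q=proj(n,[.52,-.15,.22])[0].astype(int);cv2.imwrite(f'pics/{n}4.png',cv2.resize(im[max(q[1]-50,0):q[1]+50,q[0]-65:q[0]+65,::-1],None,fx=6,fy=6,interpolation=2))
"
```

```text
t 14.15 p [ 0.5107 -0.1497  0.2029] grip 0.3668920453933735 F [11.4  4.6  0.9] T [ 0.89 -2.33  0.16]
[[ 0.009  0.669 -0.743]
 [ 0.    -0.743 -0.67 ]
 [-1.     0.006 -0.007]]
q [ 0.747  0.106 -0.541  1.762  0.055  1.28  -0.645]
-47.97261997949103 tool-frame T [-0.15626314  2.32727052  0.8930335 ] F [ -0.79565186   4.24964891 -11.56145448]
```

View pics/scene4.png

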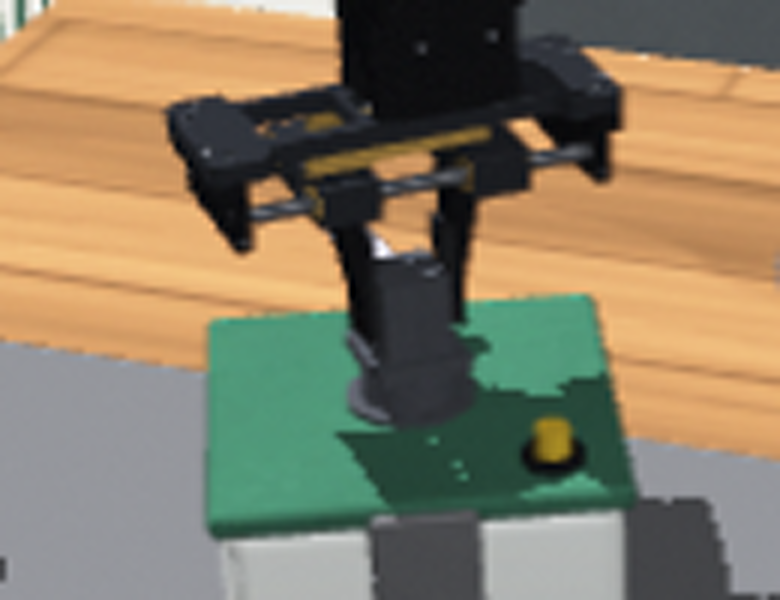

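>>> servo_tool:
  dp:
    - [0, 0.02, -0.04]
    - [0, 0.01, -0.03]
    - [0, 0, -0.01]
    - [0, 0, 0]
    - [0, 0, 0]
  yaw: [1, 1, 1, 1, 1]

```text
time: 14.7
position: [0.5112, -0.1503, 0.2029]
tool_rot: [2.117, 0.219, -2.104]
ft_force: [6.6, 2.6, 3.1]
grip_width: 0.366
```

```bash
python3 -c "
from plan import *
s,r=st();print(phi(r),'tool-frame T',r.T@s['torque'],'F',r.T@s['ft_force'])
"
```

```text
t 14.7 p [ 0.5112 -0.1503  0.2029] grip 0.3662329241375894 F [6.6 2.6 3.1] T [ 0.55 -1.39  0.13]
[[ 0.006  0.207 -0.978]
 [-0.001 -0.978 -0.207]
 [-1.     0.003 -0.006]]
q [ 0.717  0.107 -0.512  1.759  0.055  1.283 -1.169]
-78.037307746913 tool-frame T [-0.12002535  1.47048507 -0.25157968] F [-3.09499937 -1.16942615 -6.97406594]
```

>>> servo_tool:
  dp:
    - [0, 0, 0]
    - [0, 0, 0]
    - [0, 0, 0]
    - [-0.4, 0, 0]
    - [-0.7, 0, 0]
  yaw: [0, 0, 0, 0, 0]
  fingers: 0.72

```text
time: 15.2
position: [0.5073, -0.1505, 0.2281]
tool_rot: [2.107, 0.226, -2.114]
ft_force: [0.1, -0.4, 0.7]
grip_width: 0.691
```

>>> servo_tool:
  dp:
    - [-0.6, 0, 0]
    - [0, 0, 0]
    - [0, 0, 0]
    - [0, 0, 0]
    - [0, 0, 0]
  yaw: [0, -1, -1, -1, -1]

```text
time: 15.7
position: [0.5086, -0.1505, 0.2447]
tool_rot: [1.857, 0.61, -1.856]
ft_force: [-0.3, -0.1, -0.1]
grip_width: 0.722
```

```bash
python3 -c "
from plan import *
s,r=st();print(phi(r))
plan([(.5091,-.1512,s['position'][2],102,26)])
n='scene'
im,d=ctrl.get_image(n);np.savez('m_'+n,im=im,d=d);
q=proj(n,[.52,-.15,.22])[0].astype(int);cv2.imwrite(f'pics/{n}5.png',cv2.resize(im[max(q[1]-50,0):q[1]+50,q[0]-65:q[0]+65,::-1],None,fx=6,fy=6,interpolation=2))
"
```

```text
t 15.7 p [ 0.5086 -0.1505  0.2447] grip 0.7216367216008454 F [-0.3 -0.1 -0.1] T [-0.03 -0.02  0.02]
[[ 0.     0.593 -0.805]
 [-0.001 -0.805 -0.593]
 [-1.     0.001  0.   ]]
q [ 0.739  0.083 -0.528  1.699  0.043  1.37  -0.732]
-53.597097560764134
t 15.7 p [ 0.5086 -0.1505  0.2447] phi -53.6 w 0.722 F [-0.3 -0.1 -0.1] q7 -0.73
dp [[0.0, 0.0, 0.0], [0.0, 0.0, 0.0], [0.0, 0.0, 0.0], [0.0, 0.0, 0.0], [0.0, 0.0, 0.0]] yaw [-1.0, -1.0, -1.0, -1.0, -1.0]
dp [[0.0, 0.0, 0.0], [0.0, 0.0, 0.0], [0.0, 0.0, 0.0], [0.0, 0.0, 0.0], [0.0, 0.0, 0.0]] yaw [-1.0, -1.0, -1.0, -1.0, -1.0]
dp [[0.0, 0.0, 0.0], [0.0, 0.0, 0.0], [0.0, 0.0, 0.0], [0.0, 0.0, 0.0], [0.0, 0.0, 0.0]] yaw [-1.0, -1.0, -1.0, -0.99, -1.0]
dp [[0.0, 0.0, 0.0], [0.0, 0.0, 0.0], [0.0, 0.0, 0.0], [0.0, 0.0, 0.0], [0.0, 0.0, 0.0]] yaw [-0.99, -1.0, -0.99, -1.0, -0.99]
dp [[0.0, 0.0, 0.0], [0.0, 0.0, 0.01], [0.0, -0.01, 0.0], [0.0, 0.0, 0.0], [0.0, -0.01, 0.01]] yaw [-1.0, -0.99, -1.0, -0.99, -1.0]
dp [[0.0, 0.0, 0.0]] yaw [-0.99]
end [ 0.509  -0.1511  0.2447] 101.98
```

View pics/scene5.png

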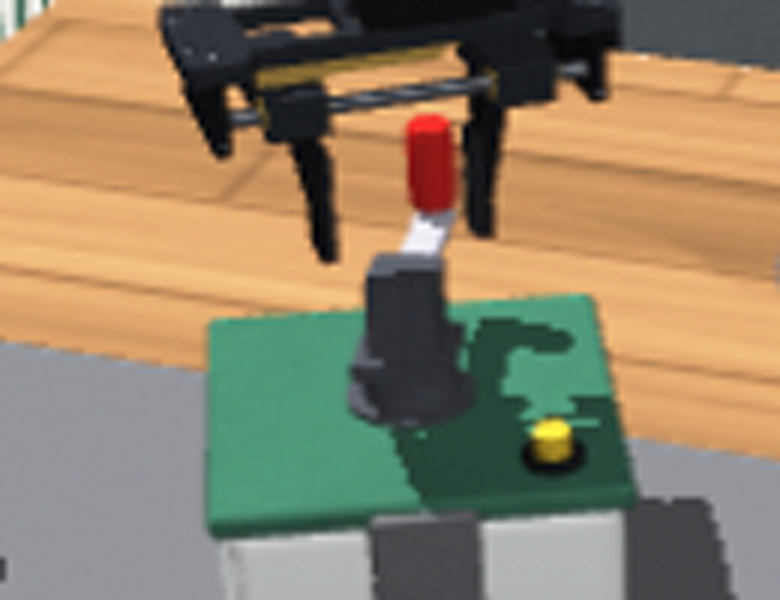

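>>> servo_tool:
  dp:
    - [0, 0, 0]
    - [0, 0, 0]
    - [0, 0, 0]
    - [0, 0, 0]
    - [0, 0, 0]
  yaw: [-1, -1, -1, -1, -1]

```text
time: 16.25
position: [0.5086, -0.1505, 0.2445]
tool_rot: [1.507, 0.983, -1.507]
ft_force: [0.1, 0.9, -0.5]
grip_width: 0.722
```

>>> servo_tool:
  dp:
    - [0, 0, 0]
    - [0, 0, 0]
    - [0, 0, 0]
    - [0, 0, 0]
    - [0, 0, 0]
  yaw: [-1, -1, -1, -1, -1]

```text
time: 16.75
position: [0.5086, -0.1505, 0.2444]
tool_rot: [1.128, 1.259, -1.128]
ft_force: [-0.1, -0.6, 1.5]
grip_width: 0.717
```

>>> servo_tool:
  dp:
    - [0, 0, 0]
    - [0, 0, 0]
    - [0, 0, 0]
    - [0, 0, 0]
    - [0, 0, 0]
  yaw: [-1, -1, -1, -1, -1]

```text
time: 17.25
position: [0.5086, -0.1505, 0.2445]
tool_rot: [0.731, 1.444, -0.732]
ft_force: [-0.6, -0.5, -0.0]
grip_width: 0.72
```

>>> servo_tool:
  dp:
    - [0, 0, 0]
    - [0, 0, 0]
    - [0, 0, 0]
    - [0, 0, 0]
    - [0, 0, 0]
  yaw: [-1, -1, -1, -1, -1]

```text
time: 17.75
position: [0.5086, -0.1505, 0.2445]
tool_rot: [0.324, 1.546, -0.325]
ft_force: [-0.1, -0.2, 0.2]
grip_width: 0.718
```

>>> servo_tool:
  dp:
    - [0, 0, 0]
    - [0, 0, 0]
    - [0, 0, 0]
    - [0, 0, 0]
    - [0, 0, 0]
  yaw: [-1, -1, -1, -1, -1]

```text
time: 18.25
position: [0.5086, -0.1505, 0.2445]
tool_rot: [-0.087, 1.569, 0.086]
ft_force: [0.1, 0.0, 0.5]
grip_width: 0.716
```

```bash
python3 -c "
from plan import *
st()
plan([(.5091,-.1512,.203,102,5)])
"
```

```text
t 18.25 p [ 0.5086 -0.1505  0.2445] grip 0.7164940716126099 F [0.1 0.  0.5] T [ 0.07 -0.13 -0.01]
[[ 0.    -0.109  0.994]
 [-0.001  0.994  0.109]
 [-1.    -0.001  0.   ]]
q [ 0.855  0.094 -0.653  1.696  0.059  1.371  1.873]
t 18.25 p [ 0.5086 -0.1505  0.2445] phi 96.28 w 0.716 F [0.1 0.  0.5] q7 1.87
dp [[0.33, -0.01, 0.0], [0.33, -0.01, 0.0], [0.33, 0.0, 0.01], [0.33, -0.01, 0.0], [0.34, 0.0, 0.01]] yaw [-0.19, -0.19, -0.19, -0.19, -0.19]
end [ 0.5092 -0.1512  0.203 ] 101.98
```

>>> servo_tool:
  dp:
    - [0.33, -0.01, 0]
    - [0.33, 0, 0]
    - [0.33, 0, 0]
    - [0.33, -0.01, 0]
    - [0.3, 0, 0]
  yaw: [-0.5, -0.45, 0, 0, 0]

```text
time: 18.75
position: [0.5086, -0.1509, 0.2028]
tool_rot: [-0.161, 1.565, 0.161]
ft_force: [0.9, 1.5, 0.8]
grip_width: 0.72
```

>>> servo_tool:
  dp:
    - [0, 0, 0]
    - [0, 0, 0]
    - [0, 0, 0]
    - [0, 0, 0]
    - [0, 0, 0]
  yaw: [0, 0, 0, 0, 0]
  fingers: 0

```text
time: 19.25
position: [0.5089, -0.1508, 0.2036]
tool_rot: [-0.163, 1.564, 0.162]
ft_force: [0.4, -0.3, 0.8]
grip_width: 0.36
```

>>> servo_tool:
  dp:
    - [0, 0, 0]
    - [0, 0, 0]
    - [0, 0, 0]
    - [0, 0, 0]
    - [0, 0, 0]
  yaw: [0, 1, 1, 1, 1]

```text
time: 19.75
position: [0.5089, -0.1504, 0.2036]
tool_rot: [0.169, 1.564, -0.169]
ft_force: [0.5, 1.0, 1.3]
grip_width: 0.36
```

```bash
python3 -c "
from plan import *
s,r=st();print(phi(r),'tool-frame T',r.T@s['torque'],'F',r.T@s['ft_force'])
"
```

```text
t 19.75 p [ 0.5089 -0.1504  0.2036] grip 0.36031690153971896 F [0.5 1.  1.3] T [ 0.25 -0.14  0.15]
[[ 0.001  0.214  0.977]
 [ 0.     0.977 -0.214]
 [-1.     0.     0.001]]
q [ 0.828  0.117 -0.631  1.755  0.072  1.292  1.536]
77.65168854267125 tool-frame T [-0.15313615 -0.0872336   0.27142942] F [-1.28556977  1.04534524  0.28617761]
```

>>> servo_tool:
  dp:
    - [0, 0, 0]
    - [0, 0, 0]
    - [0, 0, 0]
    - [0, 0, 0]
    - [0, 0, 0]
  yaw: [1, 1, 1, 1, 1]

```text
time: 20.25
position: [0.5092, -0.1499, 0.2036]
tool_rot: [0.578, 1.492, -0.577]
ft_force: [1.3, 1.7, 0.1]
grip_width: 0.363
```

>>> servo_tool:
  dp:
    - [0, 0, 0]
    - [0, 0, 0]
    - [0, 0, 0]
    - [0, 0, 0]
    - [0, 0, 0]
  yaw: [1, 1, 1, 1, 1]

```text
time: 20.75
position: [0.5097, -0.1496, 0.2036]
tool_rot: [0.98, 1.338, -0.977]
ft_force: [1.6, 0.9, 0.5]
grip_width: 0.361
```

>>> servo_tool:
  dp:
    - [0, 0, 0]
    - [0, 0, 0]
    - [0, 0, 0]
    - [0, 0, 0]
    - [0, 0, 0]
  yaw: [1, 1, 1, 1, 1]

```text
time: 21.25
position: [0.5102, -0.1496, 0.2037]
tool_rot: [1.368, 1.099, -1.363]
ft_force: [3.3, 1.1, -1.9]
grip_width: 0.363
```

>>> servo_tool:
  dp:
    - [0, 0, 0]
    - [0, 0, 0]
    - [0, 0, 0]
    - [0, 0, 0]
    - [0, 0, 0]
  yaw: [1, 1, 1, 1, 1]

```text
time: 21.75
position: [0.5107, -0.1498, 0.2037]
tool_rot: [1.732, 0.763, -1.724]
ft_force: [4.8, 1.4, -1.6]
grip_width: 0.366
```

>>> servo_tool:
  dp:
    - [0, 0, 0]
    - [0, 0, 0]
    - [0, 0, 0]
    - [0, 0, 0]
    - [0, 0, 0]
  yaw: [1, 1, 1, 0, 0]

```text
time: 22.25
position: [0.5108, -0.1501, 0.2037]
tool_rot: [1.932, 0.514, -1.923]
ft_force: [5.9, 0.5, -2.9]
grip_width: 0.365
```

```bash
python3 -c "
from plan import *
s,r=st();print(phi(r),'tool-frame T',r.T@s['torque'],'F',r.T@s['ft_force'])
n='scene'
im,d=ctrl.get_image(n);np.savez('m_'+n,im=im,d=d);
q=proj(n,[.55,-.09,.18])[0].astype(int);cv2.imwrite(f'pics/{n}6.png',cv2.resize(im[max(q[1]-25,0):q[1]+25,q[0]-32:q[0]+32,::-1],None,fx=12,fy=12,interpolation=2))
im,d=ctrl.get_image('top');np.savez('m_top',im=im,d=d);n='top';q=proj(n,[.55,-.09,.18])[0].astype(int);cv2.imwrite(f'pics/{n}6.png',cv2.resize(im[max(q[1]-25,0):q[1]+25,q[0]-32:q[0]+32,::-1],None,fx=12,fy=12,interpolation=2))
"
```

```text
t 22.25 p [ 0.5108 -0.1501  0.2037] grip 0.3650507447999565 F [ 5.9  0.5 -2.9] T [ 0.1  -1.21  0.02]
[[ 0.005  0.498 -0.867]
 [ 0.    -0.867 -0.498]
 [-1.     0.002 -0.004]]
q [ 0.697  0.105 -0.489  1.758  0.05   1.286 -0.853]
-60.10076635800403 tool-frame T [-0.02037435  1.1010105   0.51486497] F [ 2.97050033  2.47807832 -5.34631111]
```

View pics/scene6.png

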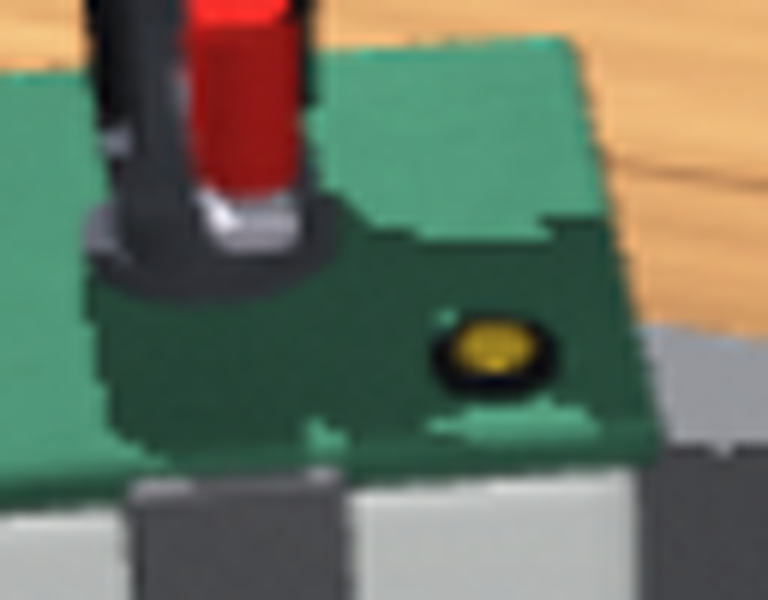

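View pics/top6.png

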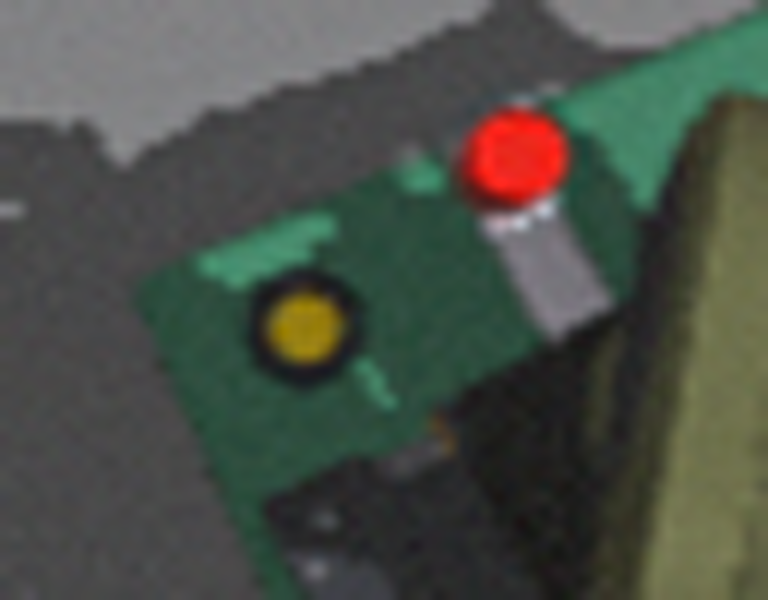

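```bash
cat > pinfit.py <<'E'
from fit import *
th=np.linspace(0,2*np.pi,48)[:,None]
def cyl(x,y,r,z0,z1): return np.vstack([np.c_[x+r*np.cos(th),y+r*np.sin(th),0*th+z] for z in (z0,z1)])
def pinfit(fn,n,verbose=True):
    f=np.load(fn)['im'].astype(float);p=proj(n,[.547,-.066,.171])[0].astype(int);b=(p[0]-11,p[1]-10,p[0]+12,p[1]+11)
    I=f[b[1]:b[3],b[0]:b[2]];hs=cv2.cvtColor(I.astype(np.uint8),cv2.COLOR_RGB2HSV)
    R_,G,B=I[...,0],I[...,1],I[...,2]
    # yellow measure: (R-B); green: G-R ; collar: both ~0
    ysig=np.clip(R_-B,0,None);ytop=np.percentile(ysig,99.5)
    ym=np.clip(ysig/ytop,0,1)
    green=np.clip((G-R_)/38,0,1) # shadowed lid diff ~ 40
    best=None
    for dz0 in(0.,.003):
        x0=np.array([.547,-.066,dz0])
        def e(x):
            # params: x,y centre, dz
            Y=cover(n,cyl(x[0],x[1],.008,.171+min(x[2],0),.171+x[2]),b)
            if x[2]<0: Y=Y*0+cover(n,cyl(x[0],x[1],.008,.171+x[2],.171+x[2]),b)*cover(n,cyl(x[0],x[1],.008,.171,.171),b)
            Cc=np.maximum(cover(n,cyl(x[0],x[1],.015,.165,.171),b),Y)
            return ((Y-ym)**2).sum()+.5*((1-Cc-green)**2).sum()
        r=minimize(e,x0,method='Nelder-Mead',options=dict(initial_simplex=np.vstack([x0]*4)+np.vstack([np.zeros(3),np.diag([.004,.004,.004])]),xatol=1e-5,fatol=1e-4))
        if best is None or r.fun<best[0]:best=(round(r.fun,2),r.x.round(4))
    print(fn,n,best)
if __name__=='__main__':
    for fn in('f_scene.npz','k_scene.npz','m_scene.npz'): pinfit(fn,'scene')
    for fn in('f_top.npz','m_top.npz'): pinfit(fn,'top')
E
python3 pinfit.py
```

```text
f_scene.npz scene (np.float64(15.16), array([ 0.5415, -0.0689,  0.0176]))
k_scene.npz scene (np.float64(19.43), array([ 0.5388, -0.0695,  0.0161]))
m_scene.npz scene (np.float64(16.74), array([ 0.5421, -0.0688,  0.0008]))
f_top.npz top (np.float64(32.16), array([ 0.5458, -0.0679,  0.0081]))
m_top.npz top (np.float64(35.05), array([ 0.545 , -0.0679,  0.0026]))
```

>>> servo_tool:
  dp:
    - [0, 0, -0.02]
    - [0, 0, -0.02]
    - [0, 0, 0]
    - [0, 0, 0]
    - [0, 0, 0]
  yaw: [0.9, 0.9, 0.65, 0, 0]

```text
time: 22.85
position: [0.511, -0.1503, 0.2037]
tool_rot: [2.082, 0.278, -2.075]
ft_force: [5.1, -0.6, -1.8]
grip_width: 0.364
```

```bash
python3 -c "
from plan import *
s,r=st();print(phi(r),'tool-frame T',r.T@s['torque'],'F',r.T@s['ft_force'])
n='scene'
im,d=ctrl.get_image(n);np.savez('m2_'+n,im=im,d=d);
q=proj(n,[.55,-.09,.18])[0].astype(int);cv2.imwrite(f'pics/{n}7.png',cv2.resize(im[max(q[1]-25,0):q[1]+25,q[0]-32:q[0]+32,::-1],None,fx=12,fy=12,interpolation=2))
from pinfit import *
pinfit('m2_scene.npz','scene')
"
```

```text
t 22.85 p [ 0.511  -0.1503  0.2037] grip 0.3638166152435016 F [ 5.1 -0.6 -1.8] T [-0.13 -1.14  0.03]
[[ 0.003  0.263 -0.965]
 [-0.    -0.965 -0.263]
 [-1.     0.001 -0.003]]
q [ 0.683  0.106 -0.475  1.757  0.05   1.287 -1.108]
-74.73558584990816 tool-frame T [-0.03431145  1.06703996  0.42690708] F [ 1.81336308  1.91697534 -4.78755144]
m2_scene.npz scene (np.float64(17.54), array([ 5.42e-01, -6.86e-02,  3.00e-04]))
```

View pics/scene7.png

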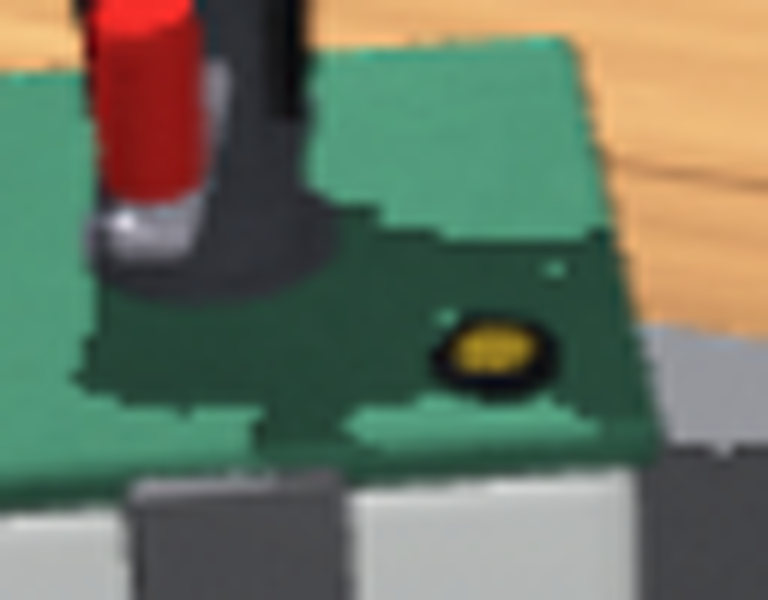

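>>> servo_tool:
  dp:
    - [0, 0, 0]
    - [-0.2, 0, 0]
    - [-0.5, 0, 0]
    - [-0.6, 0, 0]
    - [-0.8, 0, 0]
  yaw: [-1, -0.2, 0, 0, 0]

```text
time: 23.4
position: [0.5076, -0.15, 0.2545]
tool_rot: [2.003, 0.4, -2.014]
ft_force: [-0.2, -0.7, -3.0]
grip_width: 0.364
```

>>> servo_tool:
  dp:
    - [-0.7, 0, 0]
    - [-0.3, 0, 0]
    - [0, 0, 0]
    - [0, 0, 0]
    - [0, 0, 0]
  yaw: [0, 0, 0, 0, 0]

```text
time: 23.9
position: [0.5087, -0.1501, 0.2794]
tool_rot: [2.006, 0.398, -2.01]
ft_force: [-0.1, 0.2, -2.7]
grip_width: 0.364
```

Run:
```python
from plan import *
s,r=st();print(phi(r),'tool-frame T',r.T@s['torque'],'F',r.T@s['ft_force'])
n='scene'
im,d=ctrl.get_image(n);np.savez('m3_'+n,im=im,d=d);
q=proj(n,[.52,-.15,.22])[0].astype(int);cv2.imwrite(f'pics/{n}8.png',cv2.resize(im[max(q[1]-50,0):q[1]+50,q[0]-65:q[0]+65,::-1],None,fx=6,fy=6,interpolation=2))
from pinfit import *
pinfit('m3_scene.npz','scene')
```

```text
t 23.9 p [ 0.5087 -0.1501  0.2794] grip 0.36432193701960236 F [-0.1  0.2 -2.7] T [-0.06  0.04  0.01]
[[-0.003  0.38  -0.925]
 [ 0.001 -0.925 -0.38 ]
 [-1.    -0.002  0.002]]
q [ 0.694  0.069 -0.479  1.642  0.032  1.441 -0.968]
-67.64567756664222 tool-frame T [-0.00613739 -0.06035835  0.04538517] F [ 2.69810293 -0.20648484  0.0196183 ]
m3_scene.npz scene (np.float64(14.74), array([ 5.427e-01, -6.860e-02,  4.000e-04]))
```

View pics/scene8.png

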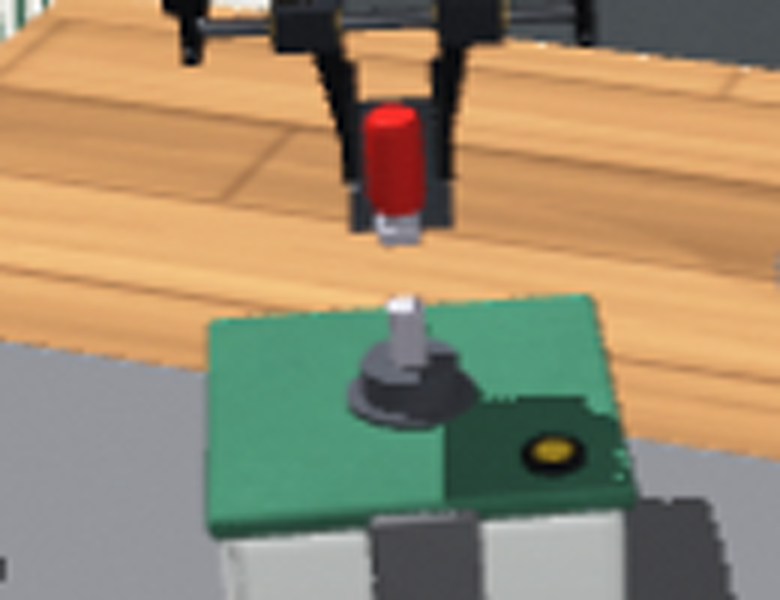

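```bash
python3 -c "
from plan import *
plan([(.53,.0,.28,-72,7),(.551,.226,.20,-82,12),(.551,.226,.10,-82,6)])
"
```

```text
t 23.95 p [ 0.5088 -0.1502  0.2796] phi -67.65 w 0.365 F [-0.6 -0.3 -3.3] q7 -0.97
dp [[0.0, -0.75, -0.44], [0.0, -0.75, -0.43], [0.0, -0.76, -0.42], [0.0, -0.76, -0.41], [-0.01, -0.77, -0.41]] yaw [0.1, 0.1, 0.11, 0.1, 0.11]
dp [[0.0, -0.77, -0.4], [-0.01, -0.77, -0.39], [0.27, -0.69, -0.3], [0.27, -0.7, -0.29], [0.27, -0.7, -0.28]] yaw [0.1, 0.11, 0.14, 0.14, 0.14]
dp [[0.27, -0.71, -0.27], [0.27, -0.71, -0.26], [0.26, -0.72, -0.25], [0.27, -0.72, -0.23], [0.26, -0.72, -0.22]] yaw [0.14, 0.14, 0.14, 0.14, 0.14]
dp [[0.27, -0.73, -0.22], [0.26, -0.73, -0.2], [0.27, -0.73, -0.2], [0.26, -0.73, -0.18], [0.67, 0.0, 0.0]] yaw [0.14, 0.13, 0.14, 0.13, 0.0]
dp [[0.67, 0.0, 0.0], [0.67, 0.0, 0.0], [0.66, 0.0, 0.0], [0.67, 0.0, 0.0], [0.66, 0.0, 0.0]] yaw [0.0, 0.0, 0.0, 0.0, 0.0]
end [0.551  0.226  0.1001] -81.99
```

>>> servo_tool:
  dp:
    - [0.0, -0.75, -0.44]
    - [0.0, -0.75, -0.43]
    - [0.0, -0.76, -0.42]
    - [0.0, -0.76, -0.41]
    - [0, -0.77, -0.41]
  yaw: [0.1, 0.1, 0.11, 0.1, 0.11]

```text
time: 24.45
position: [0.5242, -0.0421, 0.28]
tool_rot: [2.038, 0.345, -2.041]
ft_force: [-0.1, 0.3, -3.1]
grip_width: 0.365
```

>>> servo_tool:
  dp:
    - [0.0, -0.77, -0.4]
    - [-0.01, -0.77, -0.39]
    - [0.27, -0.69, -0.3]
    - [0.27, -0.7, -0.29]
    - [0.27, -0.7, -0.28]
  yaw: [0.1, 0.11, 0.14, 0.14, 0.14]

```text
time: 24.95
position: [0.5358, 0.057, 0.2599]
tool_rot: [2.076, 0.281, -2.079]
ft_force: [-0.2, -0.4, -2.8]
grip_width: 0.365
```

```bash
cat > shaftfit.py <<'E'
from fit import *
def err(n,I,box,P): return ((cover(n,P,box)-I[box[1]:box[3],box[0]:box[2]])**2).sum()
def shaftfit(ft,fs):
    T=np.load(ft)['im'].astype(float).mean(-1);S=np.load(fs)['im'].astype(float).mean(-1)
    tt=np.clip((T-97)/(213-97),0,1); ss=np.clip((S-178)/(232-178),0,1)
    bt=(358,221,372,234);bs=(280,146,293,152)
    for f,x0 in ((lambda x:err('top',tt,bt,sq(x[0],x[1],x[2],.016,.213)),[.510,-.1505]),(lambda x:err('scene',ss,bs,sq(x[0],x[1],x[2],.016,.213)),[.507,-.152])):
        out=[]
        for a in range(0,90,10):
            r=minimize(f,[*x0,np.radians(a)],method='Nelder-Mead',options=dict(initial_simplex=np.array([x0+[np.radians(a)]]*4)+np.vstack([np.zeros(3),np.diag([.004,.004,.15])]),xatol=1e-5,fatol=1e-4))
            out.append((r.fun,r.x[0],r.x[1],np.degrees(r.x[2])%90))
        print(np.array(sorted(out)[:5]).round(4).tolist())
E
python3 - <<'E'
from plan import *
for n in('top','scene'):
    im,d=ctrl.get_image(n);np.savez('m4_'+n,im=im,d=d)
    c=(320,180,410,270) if n=='top' else (250,138,335,213)
    cv2.imwrite(f'pics/{n}9.png',cv2.resize(im[c[1]:c[3],c[0]:c[2],::-1],None,fx=6,fy=6,interpolation=2))
from shaftfit import *; from pinfit import *
shaftfit('m4_top.npz','m4_scene.npz');pinfit('m4_scene.npz','scene');pinfit('m4_top.npz','top')
plan([(.551,.226,.20,-82,9),(.551,.226,.10,-82,6)])
E
```

```text
[[0.4651, 0.5098, -0.1506, 27.5079], [0.4651, 0.5098, -0.1507, 27.5344], [0.4651, 0.5099, -0.1507, 27.4928], [0.4795, 0.5096, -0.1507, 26.7743], [0.4834, 0.5097, -0.1508, 27.1889]]
[[0.8336, 0.5059, -0.1516, 29.6712], [0.8739, 0.5066, -0.1512, 28.9154], [0.8804, 0.5061, -0.1514, 30.9497], [1.0407, 0.5065, -0.1519, 32.3875], [1.2676, 0.5057, -0.1508, 14.5144]]
m4_scene.npz scene (np.float64(14.98), array([ 0.5428, -0.0688,  0.0012]))
m4_top.npz top (np.float64(55.18), array([ 0.545 , -0.0675,  0.0055]))
t 25.05 p [0.5349 0.0599 0.2593] phi -74.25 w 0.359 F [ 0.2  0.1 -3.6] q7 -1.51
dp [[0.26, -0.69, -0.27], [0.26, -0.69, -0.26], [0.26, -0.7, -0.25], [0.27, -0.7, -0.24], [0.26, -0.71, -0.23]] yaw [0.14, 0.14, 0.14, 0.15, 0.14]
dp [[0.27, -0.71, -0.22], [0.26, -0.71, -0.2], [0.27, -0.72, -0.19], [0.26, -0.72, -0.19], [0.67, 0.0, 0.0]] yaw [0.15, 0.14, 0.15, 0.14, 0.0]
dp [[0.67, 0.0, 0.0], [0.67, 0.0, 0.0], [0.66, 0.0, 0.0], [0.67, 0.0, 0.0], [0.66, 0.0, 0.0]] yaw [0.0, 0.0, 0.0, 0.0, 0.0]
end [0.5511 0.2261 0.1   ] -81.99
```

View pics/top9.png

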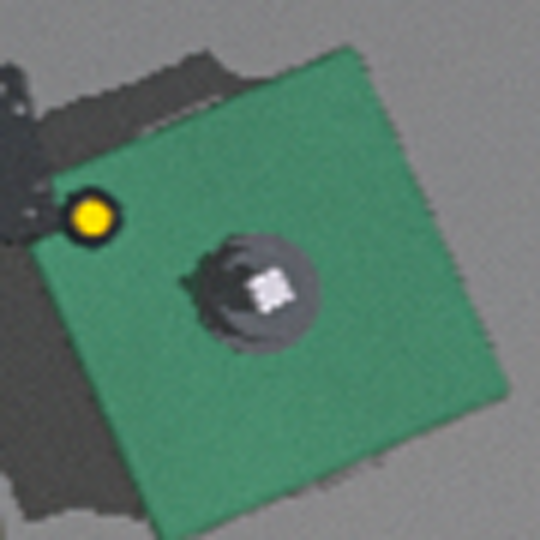

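View pics/scene9.png

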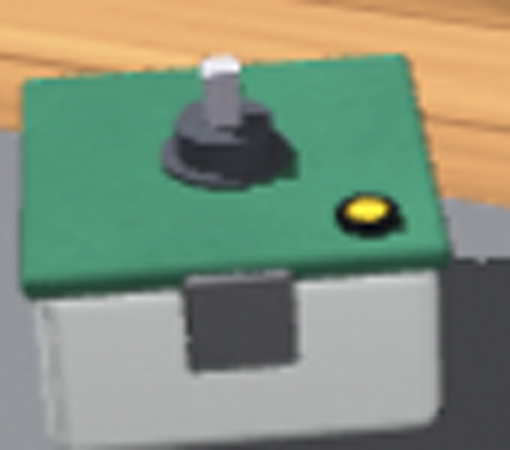

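```bash
cat > pf2.py <<'E'
from fit import *
th=np.linspace(0,2*np.pi,64)[:,None]
def disc(x,y,r,z): return np.c_[x+r*np.cos(th),y+r*np.sin(th),0*th+z]
S=10
def mask(n,P,b):
    p=(proj(n,P)-[b[0],b[1]]+.5)*S-.5;m=np.zeros(((b[3]-b[1])*S,(b[2]-b[0])*S),np.uint8)
    cv2.fillPoly(m,[np.round(cv2.convexHull(p.astype(np.float32))*16).astype(np.int32)],1,shift=4);return m>0
def layers(n,b,x,y,dz,sg):
    rim=.171
    cs=mask(n,np.vstack([disc(x,y,.015,.165),disc(x,y,.015,rim)]),b)
    ct=mask(n,disc(x,y,.015,rim),b)
    hole=mask(n,disc(x,y,.0082,rim),b)
    lab=np.zeros(cs.shape,int);lab[cs]=1;lab[ct]=1
    pt=mask(n,disc(x,y,.008,rim+dz),b)
    if dz>=0:
        lab[mask(n,np.vstack([disc(x,y,.008,rim),disc(x,y,.008,rim+dz)]),b)]=2;lab[pt]=3
    else: lab[pt&hole]=3
    L=[]
    for k in range(4):
        m=(lab==k).astype(np.float32);m=cv2.GaussianBlur(m,(0,0),sg*S) ;L.append(cv2.resize(m,(b[2]-b[0],b[3]-b[1]),interpolation=cv2.INTER_AREA).ravel())
    return np.array(L).T
def run(fn,n,half=(8,7)):
    f=np.load(fn)['im'].astype(float);p=proj(n,[.542,-.068,.171] if n=='scene' else [.545,-.068,.171])[0].round().astype(int)
    up=7 if fn[0] in'fk' else 0
    b=(p[0]-half[0],p[1]-half[1]-up,p[0]+half[0]+1,p[1]+half[1]+1);I=f[b[1]:b[3],b[0]:b[2]].reshape(-1,3)
    def e(v):
        A=layers(n,b,v[0],v[1],v[2],abs(v[3])+.05);A=A[:,A.sum(0)>.3];c,_,_,_=np.linalg.lstsq(A,I,rcond=None)
        return (np.abs(A@c-I)**1).sum()/1e3
    out=[]
    for dz in ((.015,.018) if up else (-.001,.0005,.002)):
        x0=np.array([.542 if n=='scene' else .545,-.068,dz,.4])
        r=minimize(e,x0,method='Nelder-Mead',options=dict(maxiter=300,initial_simplex=np.vstack([x0]*5)+np.vstack([np.zeros(4),np.diag([.002,.002,.0015,.2])]),xatol=1e-5,fatol=1e-3))
        out.append([r.fun,*r.x])
    print(fn,n,np.array(sorted(out)).round(4).tolist())
    v=sorted(out)[0]
    if not up: print('  dz scan',[(d,round(min(e([v[1]+sx,v[2]+sx*.35,d*1e-3,v[4]]) for sx in np.arange(-.003,.0031,.0005)),3)) for d in(-2,-1.5,-1,-.5,0,.5,1,1.5,2)])
if __name__=='__main__':
    for fn in('f_scene.npz','k_scene.npz','m_scene.npz','m2_scene.npz','m3_scene.npz','m4_scene.npz'): run(fn,'scene')
E
python3 pf2.py
```

```text
f_scene.npz scene [[5.653, 0.5428, -0.0683, 0.0183, 0.3759], [5.6594, 0.5428, -0.0683, 0.0183, 0.4049]]
k_scene.npz scene [[20.1639, 0.5414, -0.0688, 0.017, 0.3552], [20.1899, 0.5415, -0.0688, 0.0172, 0.3079]]
m_scene.npz scene [[9.8287, 0.5415, -0.069, 0.0007, 0.5391], [9.8687, 0.5417, -0.0689, 0.0009, 0.4966], [9.8749, 0.5416, -0.0691, 0.0007, 0.4822]]
  dz scan [(-2, np.float64(10.791)), (-1.5, np.float64(10.59)), (-1, np.float64(10.453)), (-0.5, np.float64(10.264)), (0, np.float64(10.165)), (0.5, np.float64(9.855)), (1, np.float64(9.863)), (1.5, np.float64(9.955)), (2, np.float64(10.074))]
m2_scene.npz scene [[12.8943, 0.5417, -0.0689, 0.0003, 0.4272], [12.9056, 0.5413, -0.0691, 0.0003, 0.4683], [12.944, 0.5409, -0.0692, 0.0003, 0.6367]]
  dz scan [(-2, np.float64(13.305)), (-1.5, np.float64(13.2)), (-1, np.float64(13.12)), (-0.5, np.float64(13.102)), (0, np.float64(13.252)), (0.5, np.float64(12.963)), (1, np.float64(13.111)), (1.5, np.float64(13.265)), (2, np.float64(13.41))]
m3_scene.npz scene [[3.6278, 0.5425, -0.0686, 0.0004, 0.3568], [3.6344, 0.5423, -0.0687, 0.0003, 0.3514], [3.6379, 0.542, -0.0688, 0.0002, 0.3903]]
  dz scan [(-2, np.float64(4.44)), (-1.5, np.float64(4.237)), (-1, np.float64(4.067)), (-0.5, np.float64(3.891)), (0, np.float64(3.836)), (0.5, np.float64(3.659)), (1, np.float64(3.774)), (1.5, np.float64(3.909)), (2, np.float64(4.075))]
m4_scene.npz scene [[4.2361, 0.5428, -0.0683, 0.0012, 0.3277], [4.2382, 0.5428, -0.0683, 0.0013, 0.3435], [4.2419, 0.5428, -0.0683, 0.0013, 0.3312]]
  dz scan [(-2, np.float64(6.819)), (-1.5, np.float64(6.292)), (-1, np.float64(5.86)), (-0.5, np.float64(5.475)), (0, np.float64(5.072)), (0.5, np.float64(4.554)), (1, np.float64(4.267)), (1.5, np.float64(4.293)), (2, np.float64(4.457))]
```

Run:
```python
from h import *
for n,c,N in(('scene',[.5428,-.0685,.171],16),('top',[.545,-.068,.171],16)):
    D=[ctrl.get_image(n)[1] for _ in range(N)]
    D=np.array(D);D[D==0]=np.nan;print(n,'per-pixel temporal std',np.nanmedian(np.nanstd(D[:,150:250,250:400],0)))
    d=np.nanmean(D,0);np.save('avgd_'+n,d);C=cloud(n,np.nan_to_num(d))
    v,u=np.mgrid[0:400,0:640]
    # pixel coords relative to pin centre on the rim plane
    uv=np.c_[u.ravel(),v.ravel()]
    W=onz(n,uv,.171).reshape(400,640,3);rr=np.hypot(W[...,0]-c[0],W[...,1]-c[1])
    Wl=onz(n,uv,.165).reshape(400,640,3);rl=np.hypot(Wl[...,0]-c[0],Wl[...,1]-c[1])
    lid=(rl>.022)&(rl<.05)&(abs(C[...,2]-.165)<.006)
    A=np.c_[C[lid][:,:2]-c[:2],np.ones(lid.sum())];k=np.linalg.lstsq(A,C[lid][:,2],rcond=None)[0]
    def h(m): 
        P=C[m];z=P[:,2]-np.c_[P[:,:2]-c[:2],np.ones(len(P))]@k;return (len(z),(np.nanmean(z)*1e3).round(2),(np.nanstd(z)*1e3/np.sqrt(len(z))).round(2))
    print('lid z',k[2],'pin r<4mm',h(rr<.004),'r<5.5',h(rr<.0055),'r<7',h(rr<.007),'rim 10-13.5',h((rr>.010)&(rr<.0135)))
```

```text
scene per-pixel temporal std 0.002792776
lid z 0.16515270679078584 pin r<4mm (4, np.float64(7.03), np.float64(0.13)) r<5.5 (7, np.float64(7.1), np.float64(0.09)) r<7 (10, np.float64(6.94), np.float64(0.1)) rim 10-13.5 (17, np.float64(6.95), np.float64(0.13))
top per-pixel temporal std 0.0031538003
lid z 0.16412133041144472 pin r<4mm (7, np.float64(6.38), np.float64(0.39)) r<5.5 (10, np.float64(6.22), np.float64(0.31)) r<7 (21, np.float64(6.4), np.float64(0.2)) rim 10-13.5 (30, np.float64(6.34), np.float64(0.18))<stdin>:5: RuntimeWarning: Mean of empty slice
```

The averaged depth puts the pin top level with the collar rim: 7.0 against 6.95 mm above the lid in scene, and 6.4 against 6.3 mm in top. It's flush, so I'll put the crank back.

>>> servo_tool:
  dp:
    - [0.26, -0.69, -0.27]
    - [0.26, -0.69, -0.26]
    - [0.26, -0.7, -0.25]
    - [0.27, -0.7, -0.24]
    - [0.26, -0.71, -0.23]
  yaw: [0.14, 0.14, 0.14, 0.15, 0.14]

```text
time: 27.15
position: [0.5459, 0.1491, 0.2277]
tool_rot: [2.119, 0.207, -2.119]
ft_force: [0.7, 1.2, -3.2]
grip_width: 0.363
```

>>> servo_tool:
  dp:
    - [0.27, -0.71, -0.22]
    - [0.26, -0.71, -0.2]
    - [0.27, -0.72, -0.19]
    - [0.26, -0.72, -0.19]
    - [0.6, 0, 0]
  yaw: [0.15, 0.14, 0.15, 0.14, 0]

```text
time: 27.65
position: [0.5533, 0.2265, 0.1873]
tool_rot: [2.154, 0.153, -2.149]
ft_force: [0.3, 0.6, -3.5]
grip_width: 0.363
```

>>> servo_tool:
  dp:
    - [0.67, 0, 0]
    - [0.67, 0, 0]
    - [0.66, 0, 0]
    - [0.67, 0, 0]
    - [0.5, 0, 0]
  yaw: [0, 0, 0, 0, 0]

```text
time: 28.15
position: [0.5528, 0.2216, 0.1054]
tool_rot: [2.15, 0.144, -2.153]
ft_force: [-0.4, -1.1, -3.6]
grip_width: 0.365
```

```bash
python3 -c "
from plan import *
st();plan([(.551,.226,.088,-82,5)])
"
```

```text
t 28.15 p [0.5528 0.2216 0.1054] grip 0.3649324985626239 F [-0.4 -1.1 -3.6] T [-0.03  0.09 -0.05]
[[-0.001  0.134 -0.991]
 [-0.001 -0.991 -0.134]
 [-1.     0.001  0.001]]
q [ 0.16   0.376 -0.71   1.71   0.265  1.155 -2.06 ]
t 28.15 p [0.5528 0.2216 0.1054] phi -82.32 w 0.365 F [-0.4 -1.1 -3.6] q7 -2.06
dp [[0.14, -0.04, 0.01], [0.14, -0.04, 0.01], [0.14, -0.03, 0.01], [0.14, -0.04, 0.01], [0.14, -0.03, 0.01]] yaw [-0.01, -0.01, -0.01, -0.01, -0.01]
end [0.5509 0.2259 0.0879] -82.02
```

>>> servo_tool:
  dp:
    - [0.14, -0.04, 0.01]
    - [0.14, -0.04, 0.01]
    - [0.14, -0.03, 0.01]
    - [0.14, -0.04, 0.01]
    - [0.08, 0, 0]
  yaw: [0, 0, 0, 0, 0]

```text
time: 28.65
position: [0.5518, 0.2263, 0.0914]
tool_rot: [2.152, 0.146, -2.151]
ft_force: [0.1, 0.3, -2.8]
grip_width: 0.368
```

>>> servo_tool:
  dp:
    - [0.04, 0, 0]
    - [0.04, 0, 0]
    - [0.04, 0, 0]
    - [0.04, 0, 0]
    - [0, 0, 0]
  yaw: [0, 0, 0, 0, 0]

```text
time: 29.15
position: [0.5517, 0.2258, 0.0872]
tool_rot: [2.152, 0.145, -2.152]
ft_force: [0.2, 0.5, -3.1]
grip_width: 0.367
```

>>> servo_tool:
  dp:
    - [0.04, 0, 0]
    - [0.04, 0, 0]
    - [0.04, 0, 0]
    - [0.04, 0, 0]
    - [0, 0, 0]
  yaw: [0, 0, 0, 0, 0]

```text
time: 29.65
position: [0.5517, 0.226, 0.0837]
tool_rot: [2.152, 0.145, -2.152]
ft_force: [-2.0, -1.6, 0.6]
grip_width: 0.364
```

>>> servo_tool:
  dp:
    - [0.02, 0, 0]
    - [0, 0, 0]
    - [0, 0, 0]
    - [0, 0, 0]
    - [0, 0, 0]
  yaw: [0, 0, 0, 0, 0]

```text
time: 30.15
position: [0.5517, 0.226, 0.0837]
tool_rot: [2.152, 0.145, -2.151]
ft_force: [-1.8, -1.3, 5.4]
grip_width: 0.36
```

>>> servo_tool:
  dp:
    - [0, 0, 0]
    - [0, 0, 0]
    - [0, 0, 0]
    - [0, 0, 0]
    - [0, 0, 0]
  yaw: [0, 0, 0, 0, 0]
  fingers: 0.75

```text
time: 30.65
position: [0.5518, 0.226, 0.0827]
tool_rot: [2.152, 0.145, -2.152]
ft_force: [-0.2, 0.2, 0.3]
grip_width: 0.711
```

>>> servo_tool:
  dp:
    - [-0.2, 0, 0]
    - [-0.5, 0, 0]
    - [-0.8, 0, 0]
    - [-1, 0, 0]
    - [-1, 0, 0]
  yaw: [0, 0, 0, 0, 0]

```text
time: 31.15
position: [0.5518, 0.2262, 0.1722]
tool_rot: [2.152, 0.146, -2.151]
ft_force: [-0.0, -0.5, -0.2]
grip_width: 0.751
```

>>> servo_tool:
  dp:
    - [-1, 0, 0]
    - [-1, 0.5, 0]
    - [-0.5, 1, 0]
    - [0, 1, 0]
    - [0, 1, 0]
  yaw: [0, 0, 0, 0, 0]

```text
time: 31.65
position: [0.564, 0.1388, 0.2348]
tool_rot: [2.154, 0.146, -2.148]
ft_force: [-0.3, -0.6, -0.5]
grip_width: 0.751
```

Run:
```python
from plan import *
st()
for n in('top','scene'):
    im,d=ctrl.get_image(n);np.savez('e_'+n,im=im,d=d);cv2.imwrite(f'pics/{n}_e.png',im[:,:,::-1])
    c=(205,170,275,250) if n=='top' else (380,190,460,260)
    cv2.imwrite(f'pics/{n}_ez.png',cv2.resize(im[c[1]:c[3],c[0]:c[2],::-1],None,fx=6,fy=6,interpolation=2))
```

```text
t 31.65 p [0.564  0.1388 0.2348] grip 0.7508474946313645 F [-0.3 -0.6 -0.5] T [0.   0.05 0.02]
[[ 0.003  0.135 -0.991]
 [ 0.    -0.991 -0.135]
 [-1.     0.    -0.003]]
q [ 0.317  0.229 -0.702  1.594  0.151  1.372 -1.837]
```

View pics/scene_e.png

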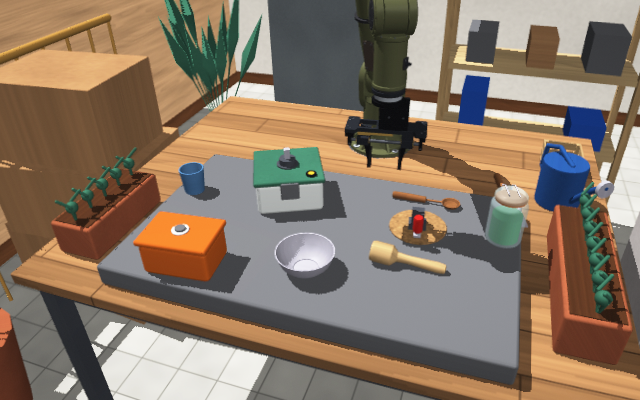

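View pics/top_ez.png

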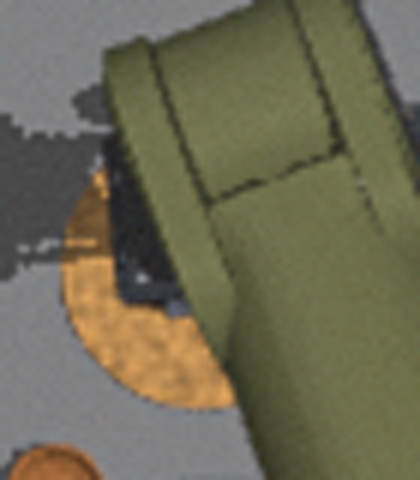

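View pics/scene_ez.png

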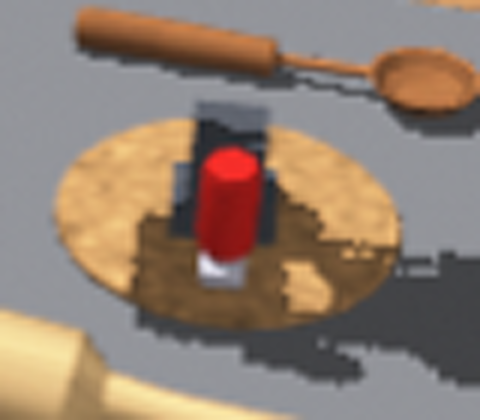

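The crank stands upright near the middle of the mat, at about (419,222) in the scene view. The bystanders look unmoved and the arm is clear, so I'm handing the job in.

>>> servo_tool:
  dp:
    - [0, 0, 0]
    - [0, 0, 0]
    - [0, 0, 0]
    - [0, 0, 0]
    - [0, 0, 0]
  yaw: [0, 0, 0, 0, 0]

```text
time: 32.25
position: [0.5633, 0.1399, 0.2327]
tool_rot: [2.151, 0.146, -2.151]
ft_force: [0.1, -1.0, -0.1]
grip_width: 0.745
```

```bash
python3 -c "
from h import *
st();print(ctrl.close_job())"
```

```text
t 32.25 p [0.5633 0.1399 0.2327] grip 0.7451176934493582 F [ 0.1 -1.  -0.1] T [ 0.03 -0.03 -0.01]
[[-0.     0.135 -0.991]
 [ 0.    -0.991 -0.135]
 [-1.    -0.     0.   ]]
q [ 0.315  0.231 -0.702  1.595  0.151  1.371 -1.84 ]
the job is handed in; nothing more can be done
None
```

The job is handed in at 32.3 s. I fitted the crank fully onto the press shaft and wound it clockwise about 310° in two strokes, with one regrasp, until the pin was flush. I then lifted the crank off and set it upright on the mat, releasing it only once it was resting there.

**Fit:** the first try caught on the edge of the socket with about 27 N of upward push. I moved it about 2 mm and it slid down onto the shoulder.

**Pin:** depth averaged over 16 frames per camera put the pin top within 0.1 mm of the collar rim in both cameras. The other checks disagreed slightly:
- **Picture fits:** these ranged from 0.3 to 1.2 mm proud, depending on the light.
- **Shaft angle:** after winding it was about 2.5° short of the press's sides in the top camera and 4.7° in the scene camera. That would leave the pin about 0.15 to 0.25 mm proud.

I trusted the averaged depth and did not wind further.

**Crank and surroundings:** the last scene picture shows the crank upright near the middle of the mat and everything else apparently where it stood, judged by eye. The last wrist reading was about 1 N, which is noise level. The arm partly blocked the top camera's view of the crank, so the final position rests on the scene camera and the arm's position at release, (0.552, 0.226).

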